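# Find the perished rubber pad with a spring gauge and unclamp it

## Robot

A 7-joint arm with a two-finger parallel gripper is mounted at the origin on a cart in front of the work surface, level with it; the furniture and walls round the work are solid. World frame = base frame: x ahead of the robot, y to its left, z up, the work surface at z = 0. Lengths are in m, angles in degrees, forces in N, time in s.
With the tool pointing down it reaches from about 0.425 to 0.875 m from the base axis. Payload 4.7 kg.
Tool frame: the origin (TCP) lies midway between the tips of the shut fingers; the grasp point (between the pads) lies env.grip_point_offset behind it (env.grip_point_offset is the distance from the TCP to the grasp point, in m); x points along the fingers, y is the direction in which the jaws open and shut, and the axes are right-handed (so a half turn about x gives the same grasp; the last joint's range is limited). The gripper opens to 87 mm and grips with 3 to 60 N. Pads are 19 mm wide; open, the fingers measure 117 mm over their backs; the gripper's body (75 mm by 190 mm) begins 51 mm behind the grasp point.
Start: joints at [-76.198, 18.392, -4.016, 83.108, 1.295, 78.541, -3.26], TCP at [0.146, 0.633, 0.223] pointing down, gripper open.
Joint ranges: [-163.93, 163.93], [-17.29, 119.83], [-79.2, 71.16], [3.27, 140.29], [-89.18, 269.18], [5.43, 117.66], [-154.24, 154.24]. Speed limits (degrees/s): [147.25, 147.25, 180, 180, 180, 180, 180].

## Interface

Orientations are given as [roll, pitch, yaw] about the fixed x, y, z axes, in that order (R = Rz(yaw) Ry(pitch) Rx(roll)).
In Python, from cell import readout, read_camera, camera_params, sign_off, spot_in, pinpoint, env gives the robot as it stands.
- The arm moves only by the shell command python3 -m pendant 'ROWS' [OPENING] [FORCE]. ROWS is a JSON object of lists of equal length, an entry for each row: "xyz": the shift along the world's x, y, z in m, a list of three; "turn": the turn about the world's z in rad. A call has 1 to 10 rows; each row shifts and turns the pose as measured when the row begins; what a row does not reach is not made up. A row lasts 1/8 s, in which the tool goes at most 62.5 mm and 10.7 degrees, less where a joint would pass 70% of its speed; a pose out of reach is approached as far as the arm can. A call is refused whole if a number of a shift passes 0.0625 or a number of a turn 0.188, either way. A call with a gripper value outside its range is refused whole. OPENING is the opening, from 0 (shut) to 1 (fully open), set as the call begins (- or left out, the last holds). The fingers move at their own pace and stop on an object; FORCE is the grip in N (left out, the last holds). Time passes only in rows, so rows that do not move let the fingers close. It gives the time, the measured TCP pose, the force and the opening at its end, in the units of the state.
- readout.get_obs(): the state, without advancing time (a new reading comes with each control period).
- read_camera(name): name is "scene" or "top"; returns the picture (400x640x3 uint8, red, green, blue); there is no depth.
- camera_params(name): a dict with "fx", "fy", "cx", "cy" (pixels), "k1" (the pictures are not rectified: a ray, as slopes to the right and down, at radius r is drawn at 1 + k1 r^2 times it, then the intrinsics apply), "rvec" (rotation vector, rad) and "tvec" (3), from world to camera coordinates, as OpenCV has them. Camera axes: x right, y down, z forward; pixel columns grow to the right and rows downward; lengths in m; the calibration is good to about 2 mm. A picture is of the moment at which its call begins. camera_params takes no time and is no camera call.
- sign_off(): hands the job in, once; it reports no verdict.
Trained networks look in the newest picture that a camera, given by its name, has taken for a name from the list of things; names that differ only in an ending like _2 or _b are one class to them, and where a whole thing is asked for, a point or a joint stands for the part that bears it (a point fixed in the world has none). Each returns a list of dicts, best first, with "score" (0 to 1); they miss things now and then, are a little off and sometimes report something else, mostly with a low value. They report only what shows in the picture. A call takes as long as a camera call. They do not tell look-alikes from the thing itself.
- spot_in(camera, name): "at" ([x, y, z] in m, in the coordinates of the camera as it stood for that picture, good to about 4 mm: the middle of the surface that is visible of it).
- pinpoint(camera, name): "at" ([x, y, z] in m, in the coordinates of the camera as it stood for that picture, good to about 4 mm: a listed point, or the origin of a listed thing).
The state is a dict: "time_s": time; "qpos": joint angles; "joint_velocities": joint speeds; "effort": joint torques, N m; "tool_pos": TCP position; "tool_rot": TCP orientation; "force": force on the tool from outside, world axes, zero at the start; "wrist_torque": the same for the moment, N m; "grip_width": finger opening in m.
Only numpy, scipy, OpenCV 4.12 (cv2) and the standard library are available. Lean on these libraries where they do the work, as an engineer would, in place of code of your own. Each camera call takes 0.05 s, during which the arm holds its last target.

## Task

One of the three rubber pads on the sloped seats has gone soft inside. Take the spring gauge out of its stand and press its pin square into the pads, until about 9 mm of pin has gone into the barrel but never to its stop, to find the pad that gives way; then stand the gauge back in its stand and flip open the toggle clamp of the soft pad only. Leave the brown bottle on the left and the spool on the right where they are.

Things in the scene. Friction and masses are not known exactly. Their poses are not given: they have to be found in the camera images.
- gauge_grip (a point): middle of the black square grip (28 x 28 mm, 50 mm long) of the loose spring gauge, a 127 mm long hand tool standing pin down in its stand, about 0.24 kg. z runs up along the gauge, x and y square to the grip's flats. From here down: collar (48 mm wide, 8 thick) from 28 to 36 mm, 24 mm thick barrel to 66 mm, end of the 10 mm thick pin at 91 mm. Cap's top: 36 mm up
- pin (a joint): how far the gauge's pin has been pushed into the barrel, m: 0 when free, end stop at 0.015. Spring of 900 N/m, so 9 mm is about 8 N. A dark ring on the pin reaches the barrel's end at 9 mm
- stand_mouth (a point): centre of the mouth, on the top face, of the gauge's fixed stand: a grey plastic block 70 x 70 mm, 66 mm high, on a 100 x 86 mm foot; z up. The hole is 34 mm square and goes through. The gauge hangs in it by its collar, which rests on the top face: gauge_grip is then 36 mm above this point
- seat_mid (a point): centre of the top face of the middle one of three black rubber pads (50 mm across, 13 mm proud) in a row, each on a grey sloped seat, on one fixed aluminium plate 310 mm long. The other pad centres lie 100 mm away along this point's +y and -y. z points square out of the pads (33 degrees from vertical, leaning towards the robot), x up the slope, y level along the row
- lever_mid (a point): pivot of the middle pad's toggle clamp, upslope of the pad; axes as seat_mid's. The other two pivots lie 100 mm away along +y and -y. Each lever turns about the level y axis and is 68 mm long from pivot to top, with a 17 mm thick round black grip over its upper half; closed, it stands along z, square out of the slope
- pad_a (a joint): how far one pad is pressed in, m: 0 at rest, at most 0.0115. Seats a, b and c (each with its pad and toggle) stand in the three places in any order and look alike. Two pads are firm (about 1 mm of give at 8 N), one is soft (about 7 mm at 8 N)
- pad_b (a joint): the same for another pad
- pad_c (a joint): the same for another pad
- toggle_a (a joint): angle of the toggle lever beside pad_a, rad: 0 closed (square out of the slope, leaning towards the robot), 0.58 upright, 1.3 fully open (leaning away). Light (under 1 N at the grip); past upright it falls to that end by its own weight. To open, push its grip away from the robot
- toggle_b (a joint): the same beside pad_b
- toggle_c (a joint): the same beside pad_c
- bottle_centre (a point): centre of a loose brown dropper bottle, 33 mm across, 102 mm high; a bystander
- spool_centre (a point): centre of a loose grey spool with a white barrel, 63 mm across, 70 mm high; a bystander
There are look-alikes about, which are no part of the job. There is more than one size of the part that bears gauge_grip; the job needs the middle-sized.

How it is judged (in metres and radians):
On the way, in this order (a step that is already met when the one before it is completed fails the run):
1. the gauge, held square to the slope within about 12 degrees, has its pin pushed at least 6.5 mm into the barrel by the soft pad, which gives at least 4 mm (value of joint pin above 0.0065 m and value of joint pad_b above 0.004 m and angle between the z axis of gauge_grip and the z axis of seat_mid, either way round below 0.21 rad), for 0.2 s.
2. the soft pad's toggle clamp is open (value of joint toggle_b above 1 rad), for 0.2 s.
At the end, for the whole second after the job is handed in: The soft pad's toggle is open (over 1.0 rad), the other two closed (under 0.2 rad), and the gauge hangs upright (within 7 degrees) in its stand, collar on the top face (within 5 mm in height, 12 mm sideways), pin free (value of joint toggle_b above 1 rad and value of joint each of toggle_a, toggle_c below 0.2 rad and horizontal distance between gauge_grip and stand_mouth below 0.012 m and z of gauge_grip in the frame of stand_mouth between 0.031 and 0.041 m and angle between gauge_grip's own z axis and vertical below 0.12 rad and value of joint pin below 0.003 m); the robot touches nothing.
It fails at once if the gauge's pin is driven to its stop (over 13.5 mm) (value of joint pin above 0.0135 m).
It fails at once if the clamp of a sound pad is flipped open (value of joint any of toggle_a, toggle_c above 0.8 rad).
It fails at once if the bottle or the spool is moved more than 30 mm (distance of any of bottle_centre, spool_centre from where it was at the start of the episode above 0.03 m).
It also fails if it takes over 61 s, if anything falls off the work surface, if the arm or the gripper's body presses on something with over 40 N, if the wrist force passes 120 N, or if a joint passes its speed limit or range.

## Working session

There is one attempt and no reset: what is moved stays moved. The work goes in short steps, Python scripts to look and compute and a shell command to move; the robot and the scene stay as the last step left them, time stands still between calls to the robot, and variables do not carry over. Pictures are saved under pics/ and viewed, and the job is handed in when it is done.

```bash
ls -la; mkdir -p pics
cat > h.py <<'E'
import numpy as np, cv2
from cell import readout, read_camera, camera_params, spot_in, pinpoint, env
from scipy.spatial.transform import Rotation as Rn
def cam(n):
    p=camera_params(n); R=cv2.Rodrigues(np.array(p['rvec'],float))[0]; return p,R,np.array(p['tvec'],float)
def toworld(n,pt):
    p,R,t=cam(n); return R.T@(np.array(pt)-t)
def proj(n,w):
    p,R,t=cam(n); c=R@np.array(w)+t; x,y=c[0]/c[2],c[1]/c[2]; s=1+p['k1']*(x*x+y*y)
    return p['fx']*x*s+p['cx'],p['fy']*y*s+p['cy']
def ray(n,u,v):
    p,R,t=cam(n); xd,yd=(u-p['cx'])/p['fx'],(v-p['cy'])/p['fy']; x,y=xd,yd
    for _ in range(20):
        s=1+p['k1']*(x*x+y*y); x,y=xd/s,yd/s
    return -R.T@t, R.T@np.array([x,y,1.])
def onz(n,u,v,z):
    o,d=ray(n,u,v); return o+d*(z-o[2])/d[2]
def shot(n,f,crop=None,k=1):
    im=read_camera(n)[:,:,::-1].copy()
    cv2.imwrite('pics/full_'+f,im)
    if crop: im=im[crop[1]:crop[3],crop[0]:crop[2]]
    if k!=1: im=cv2.resize(im,None,fx=k,fy=k,interpolation=cv2.INTER_CUBIC)
    cv2.imwrite('pics/'+f,im)
E
python3 - <<'E'
from h import *
np.set_printoptions(precision=4,suppress=True)
print(readout.get_obs()); print(env.grip_point_offset, [a for a in dir(env) if a[0]!='_'])
for n in('scene','top'):
    shot(n,n+'0.png'); print(n,camera_params(n)); print(toworld(n,[0,0,0]))
E
```

```text
total 12
drwxr-xr-x  3 agent agent 4096 Dec  6 16:58 .
drwxr-xr-x 23 root  root  4096 Dec  6 16:58 ..
drwxr-xr-x  2 agent agent 4096 Dec  6 16:58 pics
{'time_s': 0.0, 'qpos': array([-76.1964,  18.4396,  -4.0145,  83.1724,   1.2947,  78.5403,
        -3.2604]), 'joint_velocities': array([-0.0163,  0.0292, -0.0624, -0.0402, -0.0525,  0.1435,  0.0518]), 'effort': array([  0.0001, -49.1299,  -0.4038, -31.2518,  -0.0637,   0.0438,
         0.0002]), 'tool_pos': array([0.1461, 0.6328, 0.2215]), 'tool_rot': array([-86.9711,  89.8927, -99.9665]), 'force': array([-0.326 , -0.4369,  0.6952]), 'wrist_torque': array([-0.0077,  0.0303,  0.0034]), 'grip_width': 0.08714587334626886}
0.0187 ['PlanningError', 'grip_point_offset']
scene {'fx': 478.0513567617724, 'fy': 478.0513567617724, 'cx': 319.5232531163703, 'cy': 201.17685056617867, 'k1': -0.04676192888645556, 'rvec': array([ 1.8508, -0.9866,  0.5982]), 'tvec': array([-0.3221,  0.2925,  1.0694])}
[-0.4968 -0.7285  0.7453]
top {'fx': 380.9903479746489, 'fy': 380.9903479746489, 'cx': 317.30248423743586, 'cy': 204.1049640992897, 'k1': -0.06378860715174862, 'rvec': array([ 2.1724, -2.1837,  0.0611]), 'tvec': array([-0.029 ,  0.5133,  1.0349])}
[ 0.4385 -0.0471  1.0681]
```

View pics/scene0.png

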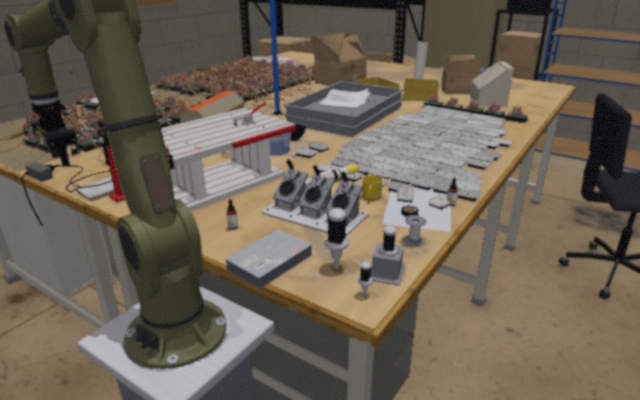

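View pics/top0.png

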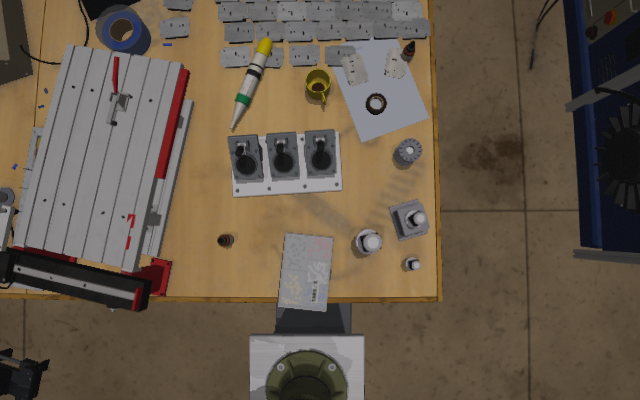

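Run:
```python
from h import *
np.set_printoptions(precision=4,suppress=True)
for n in('scene','top'):
    read_camera(n)
    for k in ['gauge_grip','stand_mouth','seat_mid','lever_mid','bottle_centre','spool_centre']:
        for d in pinpoint(n,k)[:4]:
            w=toworld(n,d['at']); print(n,k,round(d['score'],2),w,np.round(proj(n,w)))
im=cv2.imread('pics/scene0.png')
cv2.imwrite('pics/c1.png',cv2.resize(im[150:310,220:470],None,fx=3.2,fy=3.2,interpolation=cv2.INTER_CUBIC))
im=cv2.imread('pics/top0.png')
cv2.imwrite('pics/c2.png',cv2.resize(im[110:290,210:440],None,fx=3.2,fy=3.2,interpolation=cv2.INTER_CUBIC))
print(readout.get_obs()['time_s'])
```

```text
scene gauge_grip 0.95 [ 0.4669 -0.2897  0.1031] [389. 239.]
scene gauge_grip 0.67 [ 0.4093 -0.1659  0.1256] [337. 227.]
scene gauge_grip 0.53 [ 0.3509 -0.2877  0.0661] [366. 273.]
scene stand_mouth 0.94 [ 0.4687 -0.2882  0.0653] [388. 251.]
scene lever_mid 0.25 [ 0.4704 -0.2872  0.0988] [389. 239.]
scene bottle_centre 0.74 [0.4166 0.2201 0.0516] [231. 212.]
scene spool_centre 0.69 [ 0.656  -0.2835  0.033 ] [415. 230.]
scene spool_centre 0.65 [0.4177 0.2231 0.0499] [231. 212.]
top gauge_grip 0.73 [ 0.4141 -0.1656  0.1257] [371. 241.]
top gauge_grip 0.69 [ 0.3484 -0.2806  0.069 ] [413. 265.]
top gauge_grip 0.59 [ 0.4692 -0.2852  0.0999] [417. 218.]
top stand_mouth 0.72 [ 0.4694 -0.2828  0.0666] [413. 219.]
top stand_mouth 0.51 [0.4175 0.2196 0.0507] [224. 239.]
top seat_mid 0.73 [0.6176 0.0575 0.0857] [283. 163.]
top bottle_centre 0.72 [0.4183 0.2205 0.0543] [223. 239.]
top spool_centre 0.96 [ 0.6552 -0.28    0.0348] [407. 152.]
0.8
```

View pics/c1.png

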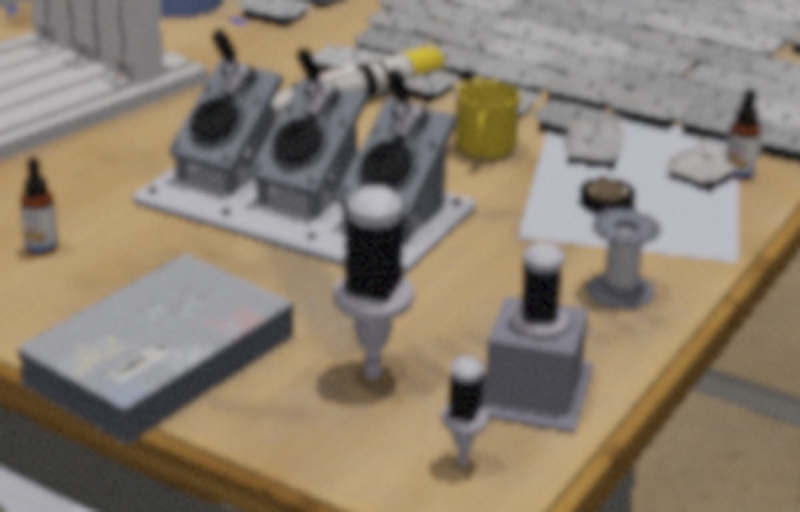

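View pics/c2.png

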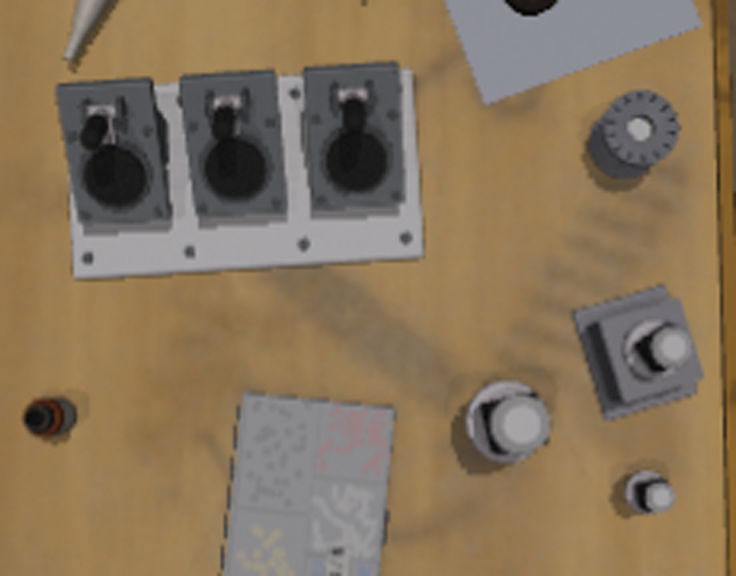

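Run:
```python
from h import *
np.set_printoptions(precision=4,suppress=True)
o=readout.get_obs(); R=Rn.from_euler('xyz',o['tool_rot'],degrees=True).as_matrix(); print(R)
for p in [(245.9,165.6),(283.75,161.6),(321.6,159.4)]: print('pad',onz('top',*p,0.085))
def tri(a,b):
    o1,d1=ray('top',*a);o2,d2=ray('scene',*b)
    A=np.stack([d1,-d2],1);s=np.linalg.lstsq(A,o2-o1,rcond=None)[0]
    p,q=o1+d1*s[0],o2+d2*s[1]; return (p+q)/2,np.linalg.norm(p-q)
print(tri((245.9,165.6),(286.6,188.1)),tri((283.75,161.6),(312.8,194.4)),tri((321.6,159.4),(340.6,200.9)))
# lever tips c1 px
for a,b in [(((95,135)),(222,42)),((222,122),(306,60)),((352,112),(398,82))]:
    print('lev',tri((a[0]/3.2+210,a[1]/3.2+110),(b[0]/3.2+220,b[1]/3.2+150)))
# stand foot edges at z~0.01?, block top corners
for u,v in [(575,312),(665,285),(700,380),(610,418)]: print('foot',onz('top',u/3.2+210,v/3.2+110,0.01))
for n in('scene','top'):
    for k in ['seat_mid','lever_mid','toggle_a','pad_a']:
        for d in (spot_in if k[-2]=='_' else pinpoint)(n,k)[:4]:
            w=toworld(n,d['at']); print(n,k,round(d['score'],2),w,np.round(proj(n,w)))
im=cv2.imread('pics/top0.png')
cv2.imwrite('pics/c3.png',cv2.resize(im[190:280,340:440],None,fx=7,fy=6.6,interpolation=cv2.INTER_CUBIC))
im=cv2.imread('pics/scene0.png')
cv2.imwrite('pics/c4.png',cv2.resize(im[215:305,320:420],None,fx=7,fy=6.6,interpolation=cv2.INTER_CUBIC))
```

```text
[[ 0.0001  0.2249  0.9744]
 [ 0.0001  0.9744 -0.2249]
 [-1.      0.0001  0.0001]]
pad [0.6106 0.1541 0.085 ]
pad [0.6203 0.0546 0.085 ]
pad [ 0.6253 -0.0444  0.085 ]
(array([0.6134, 0.1563, 0.0715]), np.float64(0.0013127671736679425)) (array([0.6224, 0.0564, 0.0719]), np.float64(0.0012074527848272346)) (array([ 0.6271, -0.0442,  0.075 ]), np.float64(0.0003672856085534086))
lev (array([0.6322, 0.1555, 0.1535]), np.float64(0.0007489850662651407))
lev (array([0.641 , 0.0583, 0.1535]), np.float64(6.787450160776138e-05))
lev (array([ 0.6489, -0.0416,  0.1514]), np.float64(0.0018045834620847264))
foot [ 0.5031 -0.2328  0.01  ]
foot [ 0.5262 -0.3119  0.01  ]
foot [ 0.4434 -0.3406  0.01  ]
foot [ 0.4111 -0.2616  0.01  ]
scene lever_mid 0.25 [ 0.4704 -0.2872  0.0988] [389. 239.]
scene toggle_a 0.55 [ 0.6502 -0.0471  0.1218] [346. 185.]
scene toggle_a 0.4 [0.6364 0.1549 0.1301] [290. 169.]
scene pad_a 0.67 [0.6083 0.1555 0.0768] [286. 187.]
scene pad_a 0.61 [0.6136 0.0508 0.0769] [313. 194.]
scene pad_a 0.5 [ 0.6192 -0.0464  0.0802] [340. 201.]
scene pad_a 0.16 [ 0.4384 -0.3039  0.039 ] [388. 267.]
top seat_mid 0.73 [0.6176 0.0575 0.0857] [283. 163.]
top toggle_a 0.61 [ 0.6555 -0.04    0.1557] [320. 142.]
top toggle_a 0.41 [0.6397 0.1575 0.1469] [240. 150.]
top pad_a 0.85 [0.6221 0.0572 0.0793] [283. 161.]
top pad_a 0.79 [0.6176 0.1591 0.0781] [245. 163.]
top pad_a 0.67 [ 0.6211 -0.0437  0.0839] [321. 161.]
top pad_a 0.25 [ 0.6543 -0.038   0.1574] [319. 142.]
```

View pics/c3.png

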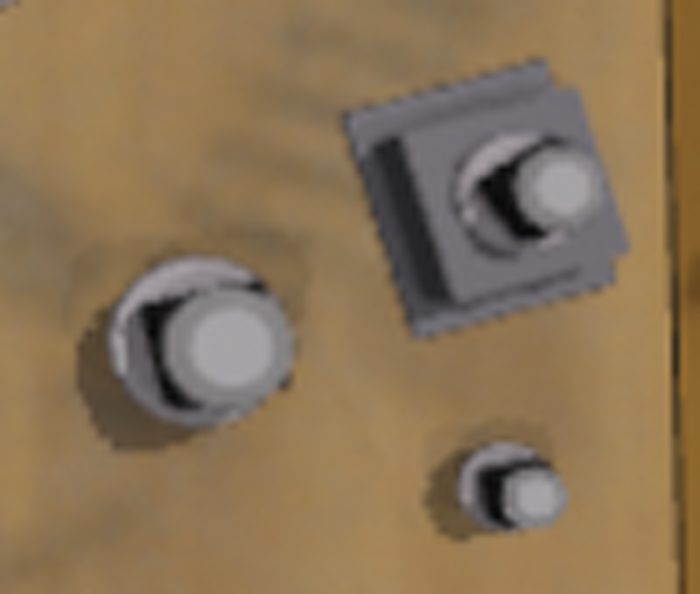

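View pics/c4.png

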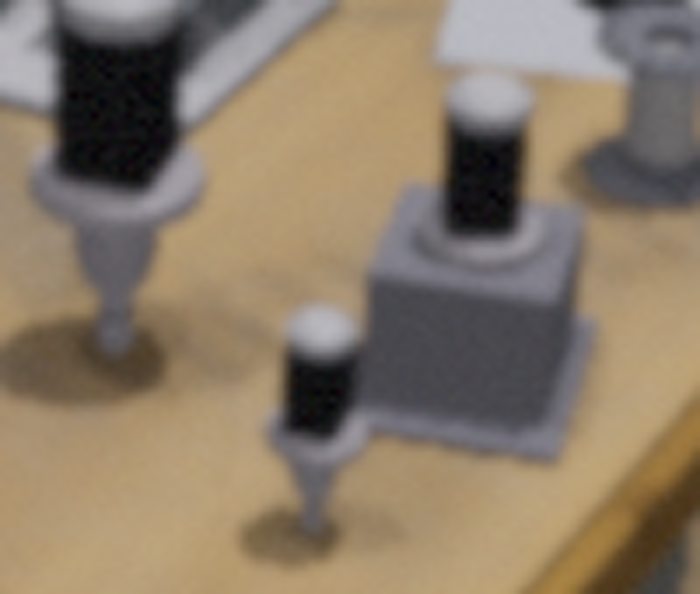

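Run:
```python
from h import *
np.set_printoptions(precision=4,suppress=True)
def tri(a,b):
    o1,d1=ray('top',*a);o2,d2=ray('scene',*b)
    A=np.stack([d1,-d2],1);s=np.linalg.lstsq(A,o2-o1,rcond=None)[0]
    p,q=o1+d1*s[0],o2+d2*s[1]; return (p+q)/2,np.linalg.norm(p-q)
print(tri((188,70),(305,126)))
im=cv2.imread('pics/scene0.png')
cv2.imwrite('pics/c5.png',cv2.resize(im[80:220,0:320],None,fx=2.5,fy=2.5,interpolation=cv2.INTER_CUBIC))
# lever top of clamp on rig & near corner
print(tri((113,60),(262,105)), tri((160,262),(110,205)))
```

```text
(array([0.831 , 0.2563, 0.2066]), np.float64(0.03617043762869341))
(array([0.8283, 0.4286, 0.2576]), np.float64(0.0008757912590535436)) (array([0.2804, 0.4653, 0.0489]), np.float64(0.1970744996534183))
```

View pics/c5.png

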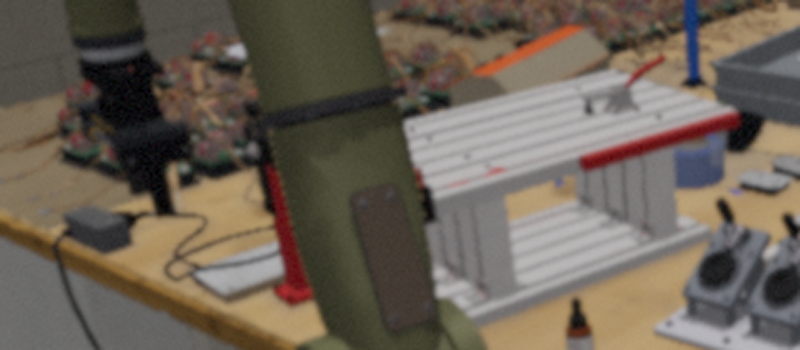

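```bash
python3 -m pendant '{"xyz":[[0,0,0.06],[0,0,0.06],[0,0,0.06],[0,0,0.03]],"turn":[0,0,0,0]}' 1 20
python3 - <<'E'
from h import *
shot('scene','s1.png'); 
for u,v in [(10,265),(145,305),(150,290),(170,262)]: print(onz('top',u,v,0.2),onz('top',u,v,.3))
E
```

```text
time_s: 1.7
tool_pos: [0.1456, 0.6299, 0.4342]
tool_rot: [-87.7, 89.5, -100.7]
force: [-0.3, -0.2, 0.3]
grip_width: 0.0867
[0.35784786 0.70419949 0.2       ] [0.3671336 0.6176565 0.3      ]
[0.26992974 0.36290095 0.2       ] [0.28934259 0.31567145 0.3       ]
[0.30433999 0.35143024 0.2       ] [0.3197892  0.30552203 0.3       ]
[0.36868746 0.30500084 0.2       ] [0.37672461 0.26444075 0.3       ]
```

View pics/s1.png

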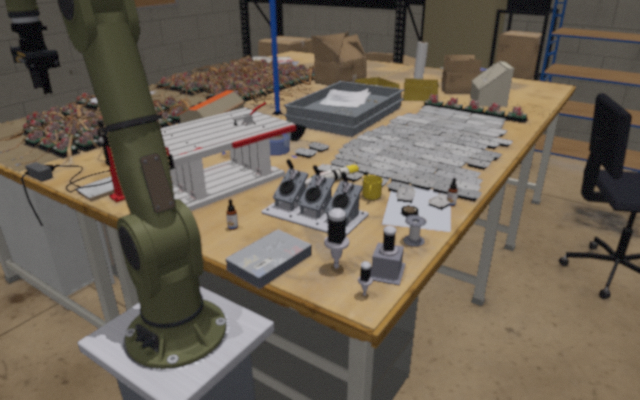

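```bash
python3 -m pendant '{"xyz":[[0.044,-0.033,0],[0.044,-0.033,0],[0.044,-0.033,0],[0.044,-0.033,0],[0.03,-0.05,0],[0.03,-0.05,0],[0.03,-0.05,0],[0.03,-0.05,0],[0.01,-0.055,0],[0.01,-0.055,0]],"turn":[0,0,0,0,-0.1,-0.1,-0.1,-0.1,-0.1,-0.1]}'
python3 -m pendant '{"xyz":[[0.01,-0.055,0],[0.01,-0.055,0],[0,-0.055,0],[0,-0.055,0],[0,-0.055,-0.02],[0,-0.055,-0.03],[0,-0.055,-0.03]],"turn":[-0.1,-0.1,-0.07,0,0,0,0]}'
```

```text
time_s: 3.0
tool_pos: [0.4661, 0.1771, 0.4339]
tool_rot: [-131.3, 89.8, -179.2]
force: [0.2, -0.0, 0.4]
grip_width: 0.0874
time_s: 3.88
tool_pos: [0.4861, -0.2186, 0.355]
tool_rot: [90.5, 89.6, 26.5]
force: [1.2, -0.0, 0.5]
grip_width: 0.0871
```

```bash
python3 -m pendant '{"xyz":[[-0.009,-0.034,-0.05],[-0.009,-0.034,-0.05],[0,0,-0.05],[0,0,0]],"turn":[0,0,0,0]}'
python3 - <<'E'
from h import *
o=readout.get_obs();print(o['tool_pos'],o['tool_rot'])
shot('scene','s2.png',(300,130,470,310),3.2); shot('top','t2.png',(330,160,460,300),4)
E
```

```text
time_s: 4.38
tool_pos: [0.4635, -0.2931, 0.1997]
tool_rot: [86.6, 89.7, 22.0]
force: [-0.6, -0.2, -0.1]
grip_width: 0.087
[ 0.46345772 -0.29314004  0.19968666] [86.56050943 89.68905644 22.01259451]
```

View pics/s2.png

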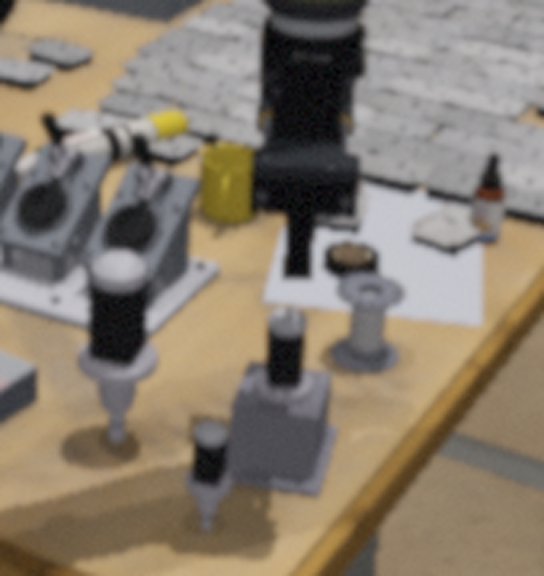

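View pics/t2.png

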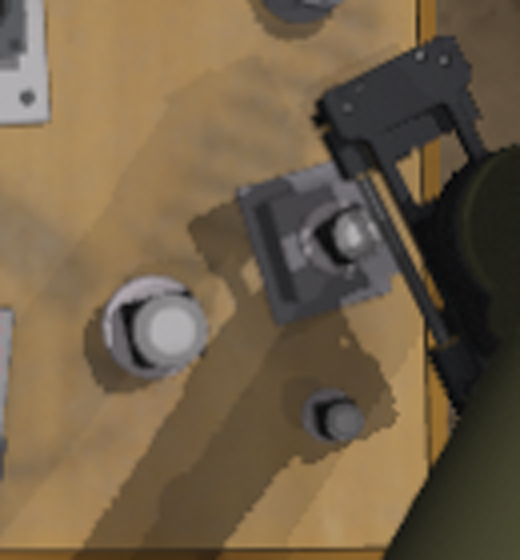

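```bash
python3 -m pendant '{"xyz":[[0.005,0.006,0],[0,0,-0.03],[0,0,-0.04],[0,0,-0.03],[0,0,0]],"turn":[0,0,0,0,0]}'
python3 - <<'E'
from h import *
o=readout.get_obs();print(o['tool_pos'],o['tool_rot'],o['force'])
E
```

```text
time_s: 5.1
tool_pos: [0.4834, -0.2868, 0.114]
tool_rot: [54.7, 88.0, -9.3]
force: [-0.0, 0.1, -0.7]
grip_width: 0.0873
[ 0.4833909  -0.28681521  0.11395186] [54.68240171 88.02506244 -9.25571736] [-0.01420759  0.10244717 -0.72077781]
```

```bash
python3 -m pendant '{"xyz":[[0,0,0]],"turn":[0]}'
python3 - <<'E'
from h import *
o=readout.get_obs();print(o['qpos'],o['joint_velocities'],o['tool_pos'],o['tool_rot'],o['force'])
R=Rn.from_euler('xyz',o['tool_rot'],degrees=True).as_matrix(); print(R)
E
```

```text
time_s: 5.22
tool_pos: [0.4853, -0.2869, 0.1162]
tool_rot: [54.0, 87.8, -9.9]
force: [0.1, -0.5, 0.6]
grip_width: 0.0869
[-13.24220526  13.94696604  47.33223475 106.37286254 -12.47410986
  62.61547548  64.80476865] [-0.55062306 -0.1657879  -0.24351706 -0.34051905 -0.01246413  0.51701703
 -0.12383508] [ 0.48525232 -0.28690968  0.11616537] [53.97578961 87.84033419 -9.89130856] [ 0.13574032 -0.45086427  0.61436526]
[[ 0.03712419  0.89720886  0.44004324]
 [-0.00647341  0.44055347 -0.89770303]
 [-0.99928969  0.03047792  0.02216319]]
```

Run:
```python
from h import *
shot('scene','s3.png'); shot('top','t3.png')
```

```text
(no output)
```

View pics/s3.png

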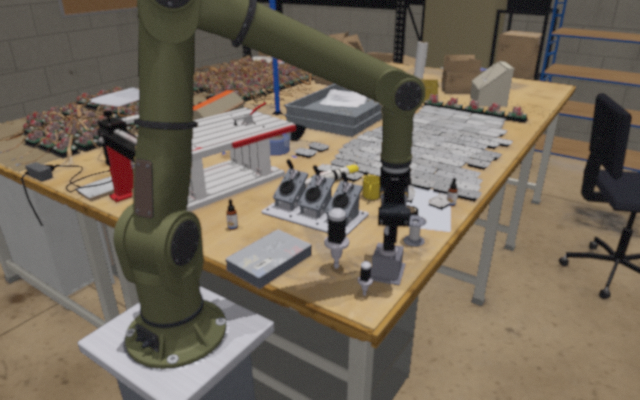

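View pics/t3.png

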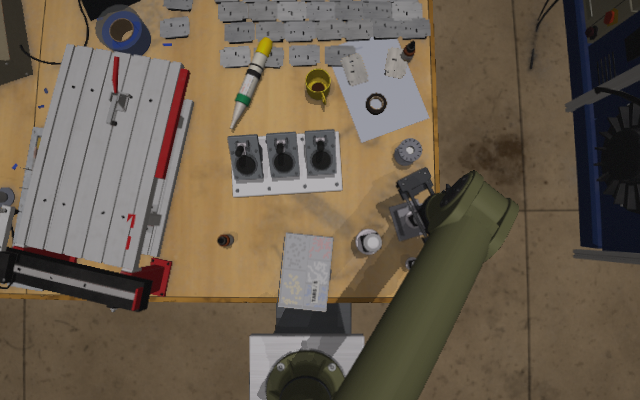

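```bash
python3 -m pendant '{"xyz":[[-0.017,0,0],[0,0,0],[0,0,0]],"turn":[0,0,0]}'
python3 - <<'E'
from h import *
o=readout.get_obs();print(o['qpos'],o['joint_velocities'],o['tool_pos'],o['tool_rot'],o['force'])
R=Rn.from_euler('xyz',o['tool_rot'],degrees=True).as_matrix(); print(R)
E
```

```text
time_s: 5.7
tool_pos: [0.4707, -0.2876, 0.1196]
tool_rot: [54.0, 87.5, -9.9]
force: [-0.6, -0.2, -0.8]
grip_width: 0.0871
[-13.83918436  11.51961822  47.99398004 108.11746402 -10.80911675
  62.18493686  64.46846004] [ 0.22355398 -0.58216539  0.22936594 -0.09417158  0.39646264  0.37609211
 -0.06661957] [ 0.47073224 -0.28758513  0.11960053] [53.97531084 87.4616955  -9.8513291 ] [-0.56020792 -0.24147743 -0.81189019]
[[ 0.04363427  0.89668172  0.44052007]
 [-0.00757721  0.44122439 -0.89736482]
 [-0.99901884  0.03581794  0.02604685]]
```

```bash
python3 -m pendant '{"xyz":[[0,0,-0.02]],"turn":[0]}';python3 -m pendant '{"xyz":[[0,0,0]],"turn":[0]}'
python3 - <<'E'
from h import *
o=readout.get_obs();print(o['qpos'],o['joint_velocities'],o['effort'])
R=Rn.from_euler('xyz',o['tool_rot'],degrees=True).as_matrix(); print(R)
E
```

```text
time_s: 5.82
tool_pos: [0.4728, -0.2882, 0.1006]
tool_rot: [53.3, 87.2, -10.4]
force: [-0.2, 0.7, 0.0]
grip_width: 0.0873
time_s: 5.95
tool_pos: [0.4716, -0.2872, 0.0983]
tool_rot: [53.9, 87.4, -9.9]
force: [-0.7, 0.1, 0.6]
grip_width: 0.0872
[-13.07952023  13.28072919  47.49344606 109.26442313 -12.47913205
  59.88514702  65.77846346] [ 0.08782604 -0.93368954  0.32459988 -2.27394653 -0.02631958 -0.33390526
 -0.04475802] [  0.06164527 -29.86590743   5.31464919 -27.9578054   -0.14923297
  -0.25823358   0.05828666]
[[ 0.04403327  0.89624619  0.44136589]
 [-0.00768465  0.44208519 -0.89694015]
 [-0.99900051  0.03610347  0.0263538 ]]
```

```bash
python3 -m pendant '{"xyz":[[-0.003,0,-0.011],[0,0,0]],"turn":[0,0]}';python3 -m pendant '{"xyz":[[0,0,0],[0,0,0],[0,0,0],[0,0,0],[0,0,0]],"turn":[0,0,0,0,0]}' 0 15
python3 - <<'E'
from h import *
o=readout.get_obs();print(o['qpos'],o['tool_pos'],o['force'],o['grip_width'])
shot('scene','s4.png',(300,130,470,310),3.2)
E
```

```text
time_s: 6.2
tool_pos: [0.4681, -0.2871, 0.0858]
tool_rot: [53.3, 87.5, -10.5]
force: [0.8, -0.2, 0.7]
grip_width: 0.0869
time_s: 6.82
tool_pos: [0.4687, -0.2876, 0.0865]
tool_rot: [53.0, 87.4, -10.7]
force: [0.3, -0.3, 0.2]
grip_width: 0.045
[-12.69222145  13.93128535  47.31486423 110.20256001 -13.1449499
  58.5347454   66.49121726] [ 0.46869119 -0.28755133  0.08650623] [ 0.26318287 -0.31065902  0.21073945] 0.04497151658989277
```

View pics/s4.png

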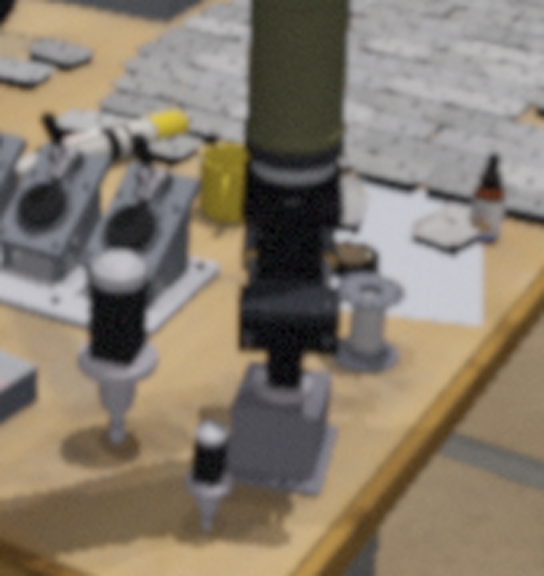

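Fingers are straddling the grip and still closing (45 mm).

```bash
python3 -m pendant '{"xyz":[[0,0,0],[0,0,0],[0,0,0],[0,0,0]],"turn":[0,0,0,0]}' 0 15
```

```text
time_s: 7.38
tool_pos: [0.4695, -0.2872, 0.0867]
tool_rot: [53.5, 87.4, -10.3]
force: [0.6, 0.2, 0.4]
grip_width: 0.0312
```

```bash
python3 -m pendant '{"xyz":[[0,0,0],[0,0,0],[0,0,0]],"turn":[0,0,0]}' 0 15
```

```text
time_s: 7.75
tool_pos: [0.4695, -0.2872, 0.0867]
tool_rot: [53.4, 87.4, -10.3]
force: [0.1, 0.0, 0.8]
grip_width: 0.0312
```

```bash
python3 -m pendant '{"xyz":[[0,0,0],[0,0,0],[0,0,0]],"turn":[0,0.12,0]}' 0.45 15; python3 -m pendant '{"xyz":[[0,0,0],[0,0,0],[0,0,0]],"turn":[0,0,0]}' 0 15
```

```text
time_s: 8.12
tool_pos: [0.469, -0.2873, 0.0865]
tool_rot: [53.3, 87.4, -3.5]
force: [0.1, 0.6, -0.0]
grip_width: 0.0383
time_s: 8.5
tool_pos: [0.4698, -0.2869, 0.0868]
tool_rot: [53.9, 87.4, -3.1]
force: [0.3, 0.7, -0.3]
grip_width: 0.0309
```

```bash
python3 -m pendant '{"xyz":[[0,0,0],[0,0,0]],"turn":[0,0]}' 0 15
```

```text
time_s: 8.75
tool_pos: [0.4698, -0.2869, 0.0868]
tool_rot: [53.7, 87.4, -3.3]
force: [1.0, -0.0, 1.5]
grip_width: 0.0304
```

```bash
python3 -m pendant '{"xyz":[[0,0,0],[0,0,0],[0,0,0]],"turn":[0,0,0]}' 0 50
```

```text
time_s: 9.12
tool_pos: [0.4698, -0.2869, 0.0868]
tool_rot: [53.6, 87.4, -3.4]
force: [0.0, 0.2, 0.6]
grip_width: 0.0297
```

```bash
python3 -m pendant '{"xyz":[[0,0,0.012],[0,0,0.012],[0,0,0.01],[0,0,0]],"turn":[0,0,0,0]}'
python3 - <<'E'
from h import *
o=readout.get_obs();print(o['tool_pos'],o['force'],o['grip_width'])
shot('scene','s5.png',(320,160,450,300),4)
shot('top','t5.png',(340,160,440,290),4)
E
```

```text
time_s: 9.62
tool_pos: [0.468, -0.287, 0.1224]
tool_rot: [54.1, 87.5, -2.9]
force: [-0.5, -0.8, -3.1]
grip_width: 0.0298
[ 0.46803352 -0.28704537  0.12238048] [-0.52328731 -0.83576506 -3.1330313 ] 0.029833585272774948
```

View pics/s5.png

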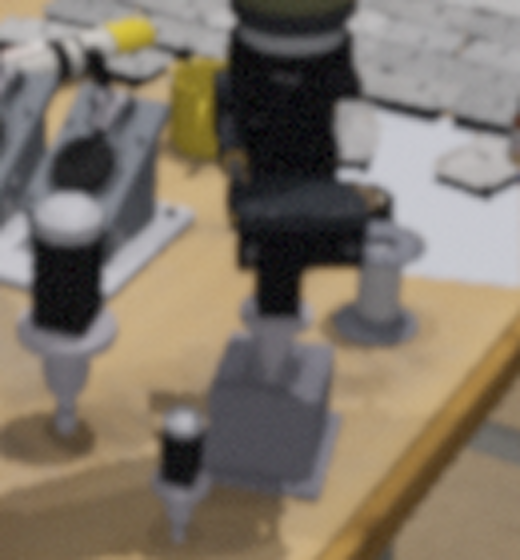

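View pics/t5.png

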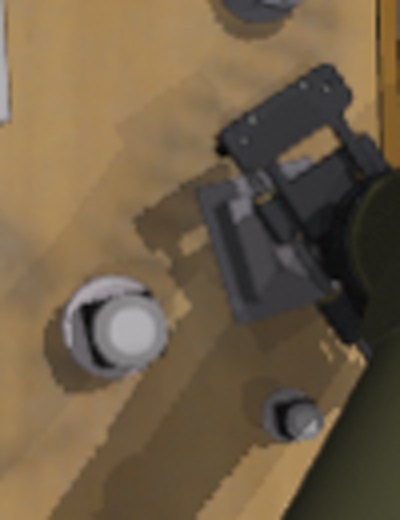

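```bash
python3 -m pendant '{"xyz":[[0,0,0],[0,0,0],[0,0,0]],"turn":[-0.14,-0.14,0]}' 0 20; python3 -m pendant '{"xyz":[[0.003,-0.009,0],[0.003,-0.009,0],[0.003,-0.009,0],[0.003,-0.009,0],[0,0,0]],"turn":[0,0,0,0,0]}' 0 12
```

```text
time_s: 10.1
tool_pos: [0.4664, -0.286, 0.12]
tool_rot: [55.1, 87.8, -18.3]
force: [-0.5, -0.1, -3.0]
grip_width: 0.0303
time_s: 10.72
tool_pos: [0.4788, -0.3249, 0.1193]
tool_rot: [54.8, 87.8, -18.5]
force: [0.2, 0.4, -1.7]
grip_width: 0.0312
```

```bash
python3 -m pendant '{"xyz":[[0.0035,-0.008,0.0005],[0.0035,-0.008,0.0005],[0,0,0]],"turn":[0,0,0]}' 0 12;  python3 - <<'E'
from h import *
o=readout.get_obs();print(o['tool_pos'],o['force'],o['grip_width'])
shot('scene','s6.png',(320,160,450,300),4)
shot('top','t6.png',(340,160,440,290),4)
E
```

```text
time_s: 11.1
tool_pos: [0.4864, -0.3416, 0.1202]
tool_rot: [55.5, 87.9, -17.7]
force: [-0.4, -0.1, -2.7]
grip_width: 0.031
[ 0.48637373 -0.34156019  0.12024757] [-0.37353042 -0.07284206 -2.74941712] 0.031039478530871994
```

View pics/s6.png

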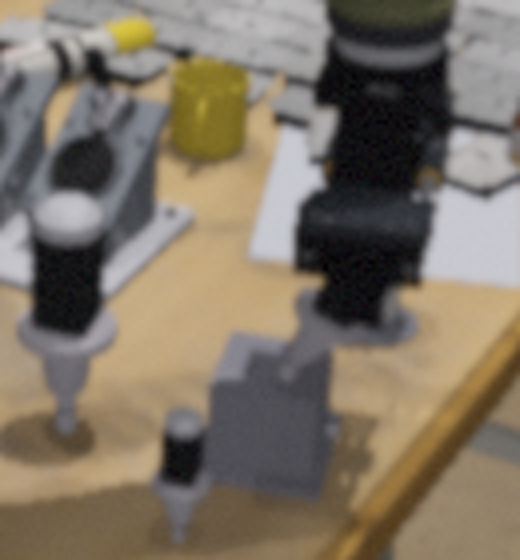

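View pics/t6.png

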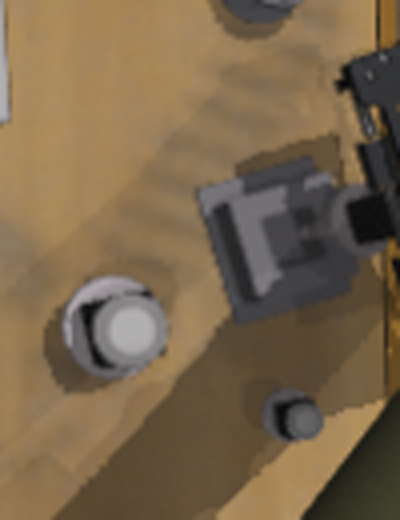

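```bash
python3 -m pendant '{"xyz":[[0,0,0],[0,0,0],[0,0,0.03],[0,0,0.04],[0,0,0.04],[0,0,0.04],[0,0,0]],"turn":[0,0,0,0,0,0,0]}' 0 55;  python3 - <<'E'
from h import *
o=readout.get_obs();print(o['tool_pos'],o['tool_rot'],o['force'],o['grip_width'],o['qpos'])
shot('scene','s7.png',(320,120,450,260),4)
shot('top','t7.png',(340,160,440,290),4)
E
```

```text
time_s: 12.08
tool_pos: [0.485, -0.3405, 0.2738]
tool_rot: [54.4, 87.9, -18.7]
force: [-0.6, -0.4, -3.3]
grip_width: 0.0299
[ 0.48501216 -0.34054993  0.27384844] [ 54.39525208  87.85741397 -18.73827847] [-0.59935841 -0.35721562 -3.28972253] 0.029884753673576264 [-11.46576917  11.21814834  51.36894828  90.61168321  -9.62574544
  80.43085632  57.52229738]
```

View pics/s7.png

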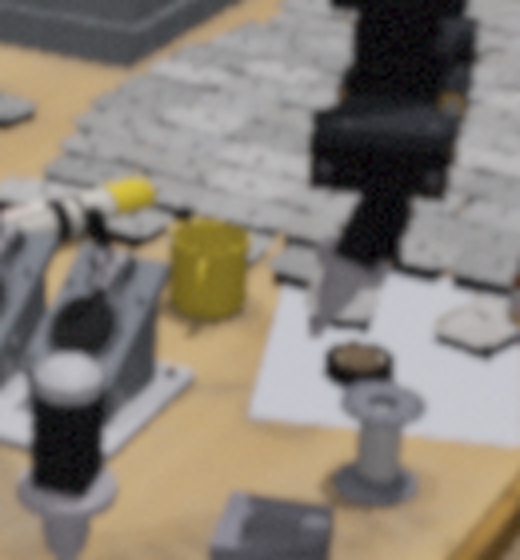

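View pics/t7.png

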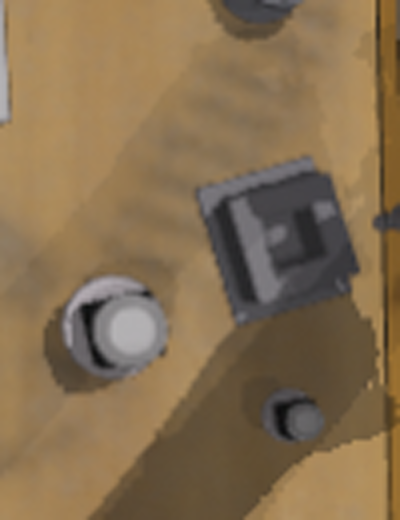

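Run:
```python
from h import *
np.set_printoptions(precision=4,suppress=True)
def tri(a,b):
    o1,d1=ray('top',*a);o2,d2=ray('scene',*b)
    A=np.stack([d1,-d2],1);s=np.linalg.lstsq(A,o2-o1,rcond=None)[0]
    p,q=o1+d1*s[0],o2+d2*s[1]; return (p+q)/2,np.linalg.norm(p-q)
t=tri((435.7,215.5),(399.5,201.3)); print(t)
piv=np.array([0.4845,-.3405,.2738+.0187]); d=t[0]-piv; print(d,np.linalg.norm(d))
for a in (25,29,33,37,41):
    az=np.radians(107); w=piv+0.0944*np.array([np.sin(np.radians(a))*np.cos(az),np.sin(np.radians(a))*np.sin(az),-np.cos(np.radians(a))])
    print(a,np.round(proj('scene',w),1),np.round(proj('top',w),1))
for n in ('scene','top'):
    for d in pinpoint(n,'gauge_grip')[:4]:
        w=toworld(n,d['at']); print(n,round(d['score'],2),w,np.round(proj(n,w)))
```

```text
(array([ 0.4735, -0.3035,  0.2115]), np.float64(0.0052263041617406246))
[-0.011  0.037 -0.081] 0.08968882424909735
25 [397.8 203.2] [435.6 215.3]
29 [395.5 201.8] [433.6 216. ]
33 [393.3 200.3] [431.6 216.7]
37 [391.2 198.6] [429.8 217.3]
41 [389.2 196.8] [428.2 217.9]
scene 0.95 [ 0.4103 -0.1662  0.1262] [337. 227.]
scene 0.81 [ 0.4856 -0.3363  0.2919] [416. 173.]
scene 0.6 [ 0.3505 -0.2871  0.0652] [366. 273.]
top 0.95 [ 0.4827 -0.3335  0.2853] [462. 209.]
top 0.59 [ 0.4131 -0.164   0.1258] [371. 241.]
top 0.46 [ 0.3469 -0.2845  0.0689] [414. 266.]
```

```bash
cat >> h.py <<'E'
def axis_pts(piv,u,off=0.0034):
    # u: unit vector down along the gauge; off: pivot above gauge_grip; returns (name, center, radius)
    g=piv+u*off
    return g,[(-.036,.012),(-.025,.014),(.025,.014),(.028,.024),(.036,.024),(.036,.012),(.066,.012),(.066,.005),(.091,.005)]
def overlay(n,im,crop,k,piv,u,col,off=0.0034):
    g,L=axis_pts(piv,u,off); p,R,t=cam(n); C=-R.T@t
    out=[[],[]]
    for s,r in L:
        c=g+u*s; v=c-C; side=np.cross(v,u); side/=np.linalg.norm(side)
        for i,sg in enumerate((1,-1)):
            q=proj(n,c+sg*r*side); out[i].append([(q[0]+.5-crop[0])*k,(q[1]+.5-crop[1])*k])
    for o in out: cv2.polylines(im,[np.int32(o)],False,col,1,cv2.LINE_AA)
def udir(tilt,az,lat=0,laz=0):
    a=np.radians(tilt);z=np.radians(az)
    return np.array([np.sin(a)*np.cos(z),np.sin(a)*np.sin(z),-np.cos(a)])
E
python3 - <<'E'
from h import *
crop=(370,140,450,220);k=5
base=cv2.imread('pics/full_s7.png')[crop[1]:crop[3],crop[0]:crop[2]]
base=cv2.resize(base,None,fx=k,fy=k,interpolation=cv2.INTER_CUBIC); base=np.clip(base.astype(float)*1.6,0,255).astype(np.uint8)
piv=np.array([0.4845,-.3405,.2738+.0187])
ims=[]
for a in (24,31):
    im=base.copy(); overlay('scene',im,crop,k,piv,udir(a,107),(0,0,255)); ims.append(im)
cv2.imwrite('pics/ov1.png',np.hstack(ims))
E
```

```text
(no output)
```

View pics/ov1.png

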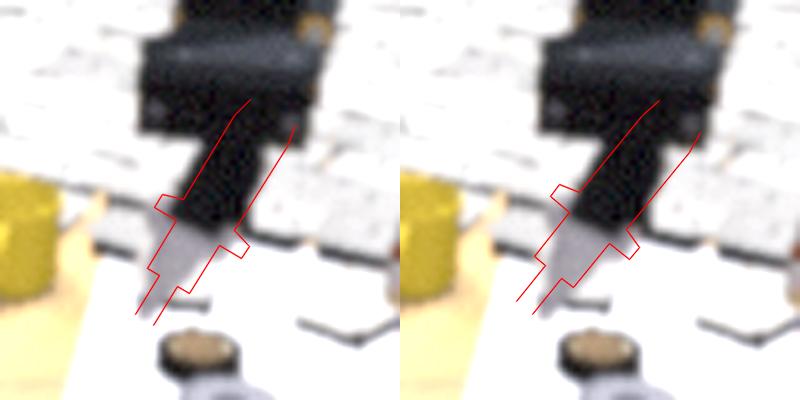

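Run:
```python
from h import *
crop=(370,190,450,270);k=5
base=cv2.imread('pics/full_s6.png')[crop[1]:crop[3],crop[0]:crop[2]]
base=cv2.resize(base,None,fx=k,fy=k,interpolation=cv2.INTER_CUBIC); base=np.clip(base.astype(float)*1.6,0,255).astype(np.uint8)
piv=np.array([0.4859,-.3416,.1202+.0187])
ims=[]
for a in (25,33):
    im=base.copy(); overlay('scene',im,crop,k,piv,udir(a,107),(0,0,255)); ims.append(im)
cv2.imwrite('pics/ov2.png',np.hstack(ims))
```

```text
(no output)
```

View pics/ov2.png

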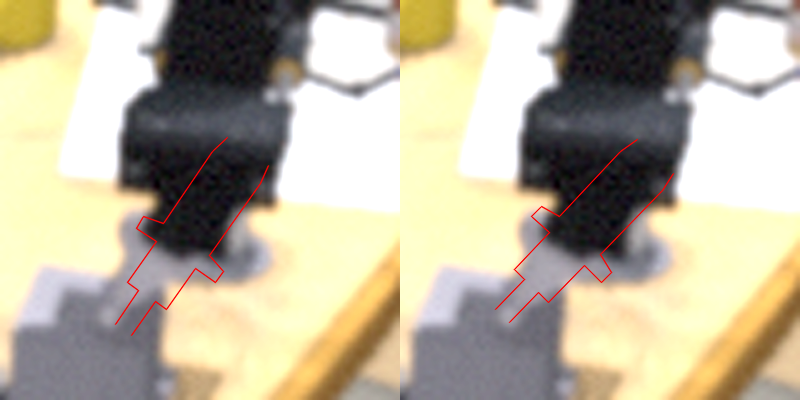

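```bash
python3 -m pendant '{"xyz":[[-0.007,0.022,-0.03],[0,0,-0.04],[0,0,-0.04],[0,0,-0.03],[0,0,-0.012],[0,0,0]],"turn":[0,0,0,0,0,0]}'
```

```text
time_s: 13.02
tool_pos: [0.4713, -0.313, 0.105]
tool_rot: [57.3, 89.0, -15.9]
force: [0.1, -0.3, -2.8]
grip_width: 0.0299
```

```bash
python3 -m pendant '{"xyz":[[0,0,0.012],[0,0,0]],"turn":[0,0]}' 0 15; python3 -m pendant '{"xyz":[[0.0045,-0.009,0],[0.0045,-0.009,0],[0.0045,-0.009,0],[0.0035,-0.009,0],[0,0,0]],"turn":[0,0,0,0,0]}' 0 15
```

```text
time_s: 13.28
tool_pos: [0.4725, -0.3139, 0.1199]
tool_rot: [55.9, 88.8, -17.3]
force: [0.3, -1.4, -2.5]
grip_width: 0.0307
time_s: 13.9
tool_pos: [0.4917, -0.3527, 0.1212]
tool_rot: [57.8, 88.7, -15.3]
force: [0.1, 0.7, -1.6]
grip_width: 0.0311
```

```bash
python3 -m pendant '{"xyz":[[0,-0.002,-0.004],[0,0,0]],"turn":[0,0]}' 0 15; python3 -m pendant '{"xyz":[[0,0,0],[0,0,0],[0,0,0],[0,0,0]],"turn":[0,0,0,0]}' 0 60
python3 - <<'E'
from h import *
shot('scene','s8.png'); o=readout.get_obs(); print(o['tool_pos'])
E
python3 -m pendant '{"xyz":[[0,0,0.02],[0,0,0.02],[0,0,0.02],[0,0,0.02],[0,0,0]],"turn":[0,0,0,0,0]}'
python3 - <<'E'
from h import *
shot('scene','s9.png'); shot('top','t9.png'); o=readout.get_obs(); print(o['tool_pos'],o['force'])
crop=(370,160,450,240);k=5;ims=[]
base=cv2.imread('pics/full_s9.png')[crop[1]:crop[3],crop[0]:crop[2]]
base=cv2.resize(base,None,fx=k,fy=k,interpolation=cv2.INTER_CUBIC); base=np.clip(base.astype(float)*1.6,0,255).astype(np.uint8)
piv=o['tool_pos']+np.array([0,0,.0187])
for a in (29,36):
    im=base.copy(); overlay('scene',im,crop,k,piv,udir(a,107),(0,0,255)); ims.append(im)
cv2.imwrite('pics/ov3.png',np.hstack(ims))
E
```

```text
time_s: 14.15
tool_pos: [0.4915, -0.3547, 0.1167]
tool_rot: [58.6, 88.7, -14.5]
force: [-0.2, 1.2, -2.9]
grip_width: 0.0306
time_s: 14.65
tool_pos: [0.4912, -0.3534, 0.1168]
tool_rot: [63.0, 88.8, -10.1]
force: [-1.4, 0.9, -1.4]
grip_width: 0.0295
[ 0.49122857 -0.3534066   0.11679668]
time_s: 15.32
tool_pos: [0.4924, -0.3562, 0.2055]
tool_rot: [54.5, 88.4, -18.6]
force: [0.5, -0.2, -3.1]
grip_width: 0.0296
[ 0.49144219 -0.35512803  0.20312859] [ 0.01474904 -0.06560304 -1.78300814]
```

View pics/ov3.png

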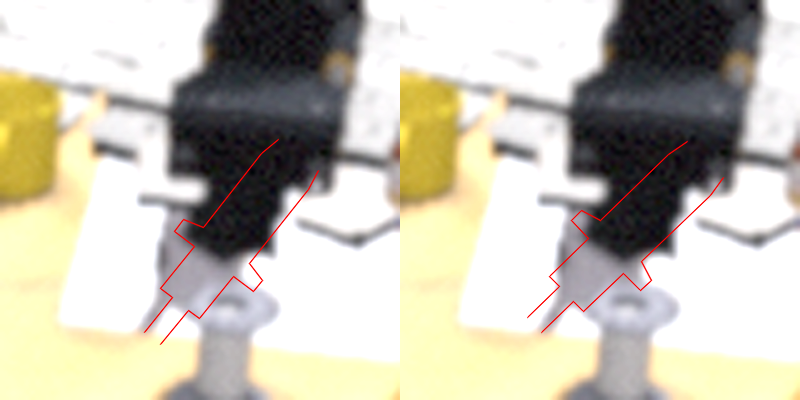

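```bash
python3 -m pendant '{"xyz":[[0,0,0.03],[0,0,0.03],[0,0.02,0.015],[0.005,0.035,0],[0.005,0.035,0],[0.005,0.035,0],[0.005,0.035,0],[0.005,0.035,0],[0.005,0.035,0],[0.005,0.03,0]],"turn":[-0.18,-0.18,-0.18,-0.18,-0.18,-0.18,-0.18,-0.18,-0.18,-0.12]}'; python3 -m pendant '{"xyz":[[0,0,0]],"turn":[0]}'
python3 - <<'E'
from h import *
shot('scene','s10.png'); shot('top','t10.png'); o=readout.get_obs(); print(o['tool_pos'],o['force'],o['qpos'],90+o['tool_rot'][2]-o['tool_rot'][0])
R=Rn.from_euler('xyz',o['tool_rot'],degrees=True).as_matrix(); print(R)
E
```

```text
time_s: 16.68
tool_pos: [0.5191, -0.0879, 0.2705]
tool_rot: [23.2, 88.8, -153.1]
force: [0.4, -0.6, -2.8]
grip_width: 0.0292
time_s: 16.8
tool_pos: [0.519, -0.0843, 0.2693]
tool_rot: [18.7, 88.7, -157.3]
force: [0.1, -0.5, -2.6]
grip_width: 0.0292
[ 0.5185101  -0.0880266   0.26966165] [-0.49503901 -0.51330868 -3.08343943] [-46.96475001   2.75024233  55.64219593  97.30239129  -1.55162915
  82.18593192 -77.33514039] -86.22732160018802
[[-0.01983268  0.06588328 -0.99763022]
 [-0.00991588 -0.99779037 -0.06569673]
 [-0.99975414  0.00858944  0.02044215]]
```

View pics/t10.png

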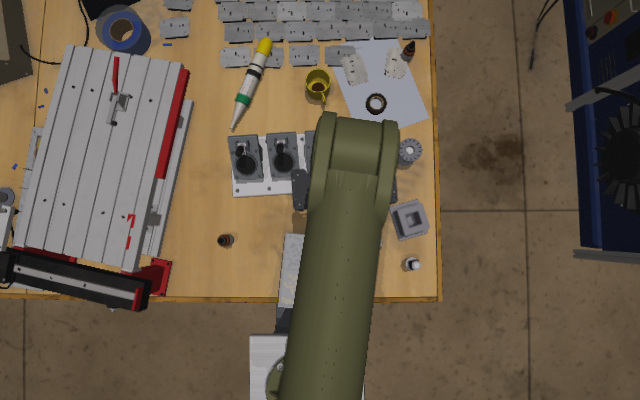

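View pics/s10.png

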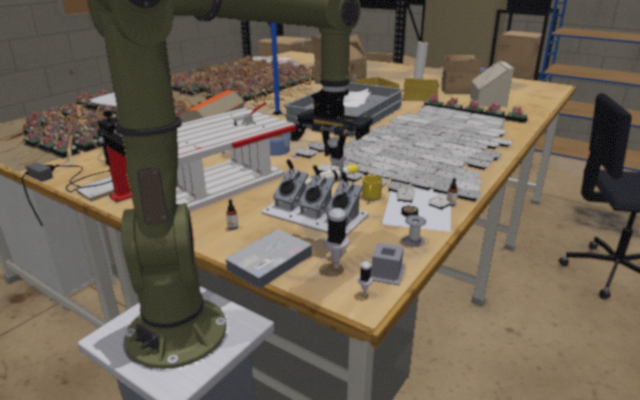

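Run:
```python
from h import *
o=readout.get_obs(); print(o['tool_pos'])
crop=(290,90,370,190);k=5;ims=[]
base=cv2.imread('pics/full_s10.png')[crop[1]:crop[3],crop[0]:crop[2]]
base=cv2.resize(base,None,fx=k,fy=k,interpolation=cv2.INTER_CUBIC); base=np.clip(base.astype(float)*1.8,0,255).astype(np.uint8)
piv=np.array([.519,-.087,.2695])+np.array([0,0,.0187])
ims=[base[:,60:330]]
for a in (27,35):
    im=base.copy(); overlay('scene',im,crop,k,piv,udir(a,4),(0,0,255)); ims.append(im[:,60:330])
cv2.imwrite('pics/ov4.png',np.hstack(ims))
im=cv2.imread('pics/full_t10.png'); cv2.imwrite('pics/c6.png',cv2.resize(im[190:250,380:440],None,fx=8,fy=8,interpolation=cv2.INTER_CUBIC))
```

```text
[ 0.5185101  -0.0880266   0.26966165]
```

View pics/ov4.png

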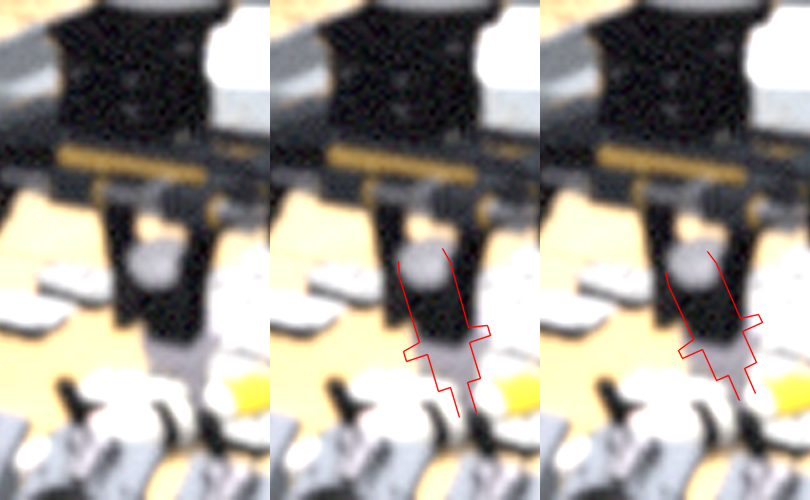

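View pics/c6.png

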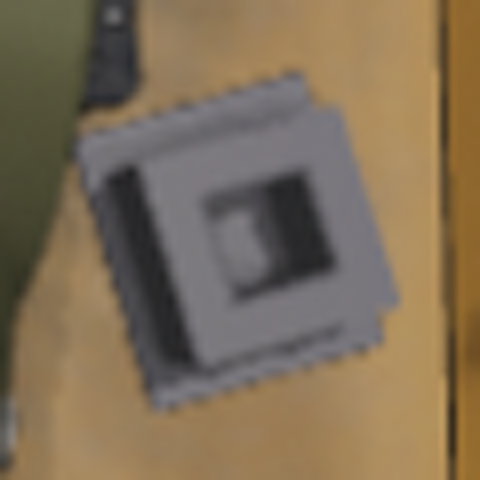

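Run:
```python
from h import *
crop=(385,175,435,235);k=9;ims=[]
base=cv2.imread('pics/full_s9.png')[crop[1]:crop[3],crop[0]:crop[2]]
base=cv2.resize(base,None,fx=k,fy=k,interpolation=cv2.INTER_CUBIC); base=(255*(base/255.)**0.8).astype(np.uint8)
piv=np.array([.4914,-.3551,.2031])+np.array([0.0003,0,.0187])
im=base.copy()
for a,c in ((24,(0,255,0)),(30,(0,0,255))): overlay('scene',im,crop,k,piv,udir(a,107),c)
cv2.imwrite('pics/ov5.png',cv2.resize(np.hstack([base[:, :400],im[:, :400]]),(800,540)))
```

```text
(no output)
```

View pics/ov5.png

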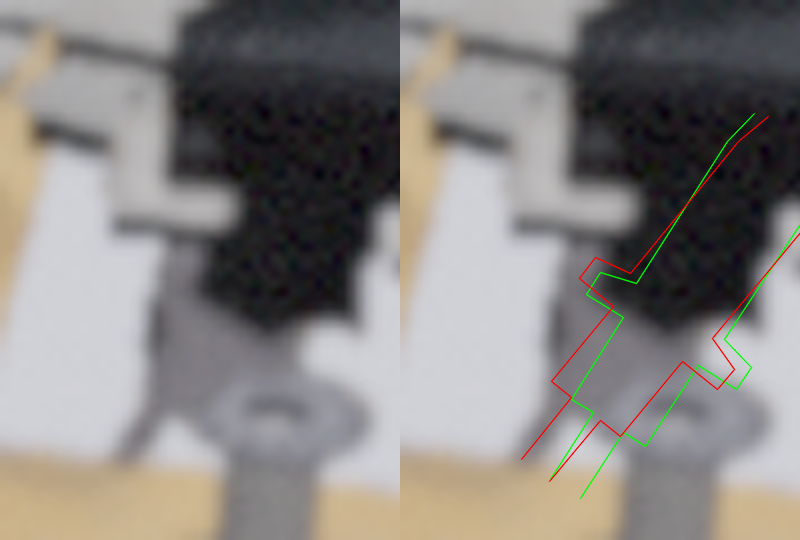

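```bash
python3 -m pendant '{"xyz":[[0.012,0.013,-0.01],[0.012,0.013,-0.02],[0.012,0.013,-0.025],[0.004,0,-0.025],[0,0,-0.015],[0,0,0],[0,0,0]],"turn":[0,0,0,0,0,0,0]}'
python3 - <<'E'
from h import *
shot('scene','s11.png',(280,130,400,230),6);shot('top','t11.png'); o=readout.get_obs(); print(o['tool_pos'],o['force'],o['qpos'],90+o['tool_rot'][2]-o['tool_rot'][0])
R=Rn.from_euler('xyz',o['tool_rot'],degrees=True).as_matrix(); print(R)
E
```

```text
time_s: 17.77
tool_pos: [0.5579, -0.0592, 0.1726]
tool_rot: [29.9, 88.7, -147.0]
force: [0.3, 0.2, -2.7]
grip_width: 0.0294
[ 0.55804077 -0.05887011  0.1727125 ] [-0.56152919  0.23360209 -2.60950597] [-43.91354231  14.23037872  54.19034043 100.56722149 -11.16907011
  72.28084486 -73.7368422 ] -86.78703600390749
[[-0.01885135  0.05615197 -0.99824425]
 [-0.01216697 -0.99836063 -0.05592875]
 [-0.99974826  0.01109127  0.01950364]]
```

View pics/s11.png

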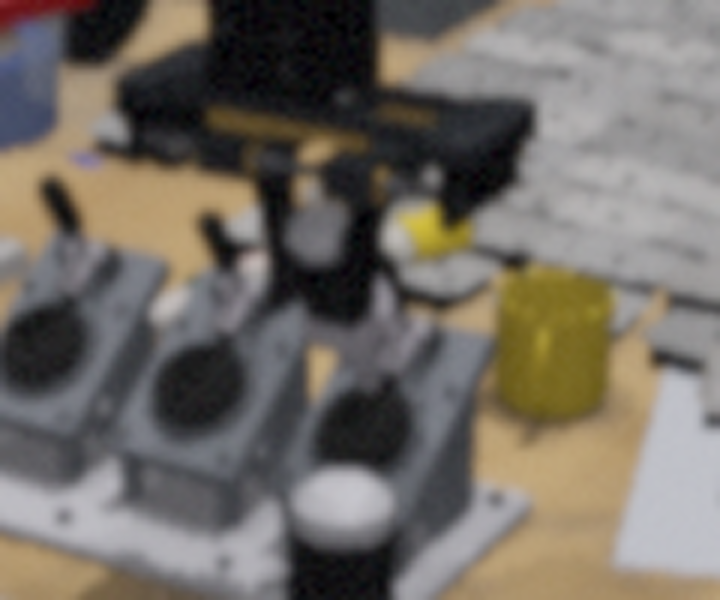

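View pics/t11.png

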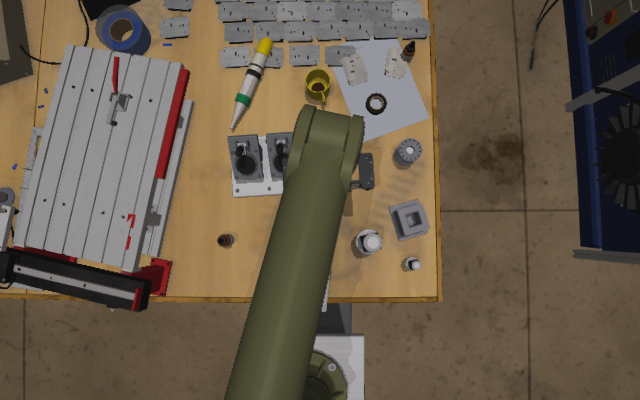

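```bash
python3 -m pendant '{"xyz":[[0.003,0.012,-0.004],[0,0,0],[0,0,0]],"turn":[0,0,0]}'
python3 - <<'E'
from h import *
crop=(300,140,380,220);k=7;f='s12.png'
shot('scene',f); o=readout.get_obs(); print(o['tool_pos'],o['force'],90+o['tool_rot'][2]-o['tool_rot'][0])
base=cv2.imread('pics/full_'+f)[crop[1]:crop[3],crop[0]:crop[2]]
base=cv2.resize(base,None,fx=k,fy=k,interpolation=cv2.INTER_CUBIC); base=(255*(base/255.)**0.7).astype(np.uint8)
piv=o['tool_pos']+np.array([0.0003,0,.0187])
im=base.copy()
for a,c in ((27,(0,255,0)),(33,(0,0,255))): overlay('scene',im,crop,k,piv,udir(a,4),c)
cv2.imwrite('pics/ov6.png',np.hstack([base[:,80:480],im[:,80:480]]))
E
```

```text
time_s: 18.25
tool_pos: [0.5622, -0.0452, 0.1698]
tool_rot: [30.7, 88.9, -146.0]
force: [-0.0, -0.4, -3.0]
grip_width: 0.0301
[ 0.56216118 -0.04484551  0.16974184] [ 0.31459452  0.7442618  -3.1027398 ] -86.6937881266922
```

View pics/ov6.png

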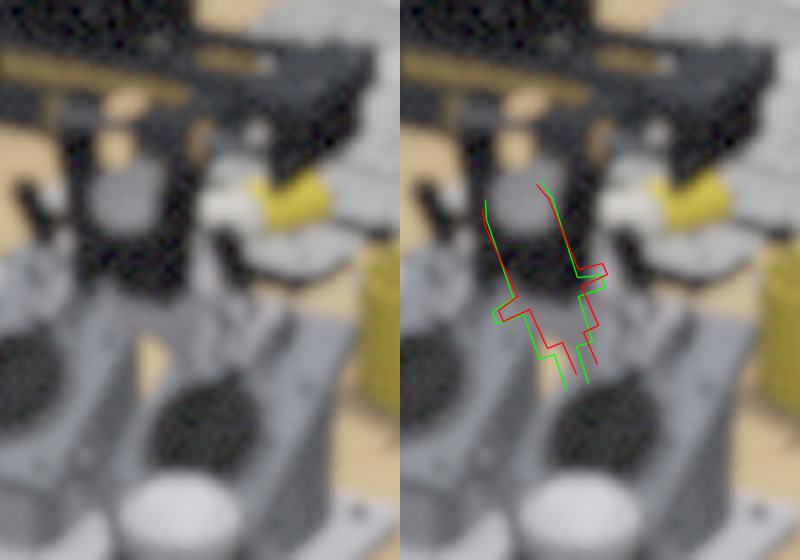

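```bash
python3 -m pendant '{"xyz":[[0.004,0,-0.006],[0.004,0,-0.006],[0.003,0,-0.005],[0,0,0]],"turn":[0,0,0,0]}'
python3 - <<'E'
from h import *
o=readout.get_obs(); print(o['tool_pos'],o['force'])
E
```

```text
time_s: 18.8
tool_pos: [0.5738, -0.0451, 0.1511]
tool_rot: [29.7, 88.8, -147.0]
force: [1.2, -0.3, -3.3]
grip_width: 0.0295
[ 0.57378531 -0.0451233   0.15105716] [ 1.24255131 -0.25032612 -3.31493235]
```

```bash
for i in 1 ; do python3 -m pendant '{"xyz":[[0.0022,0,-0.0034],[0,0,0]],"turn":[0,0]}'; python3 -m pendant '{"xyz":[[0.0022,0,-0.0034],[0,0,0]],"turn":[0,0]}';python3 -m pendant '{"xyz":[[0.0022,0,-0.0034],[0,0,0]],"turn":[0,0]}'; done
```

```text
time_s: 19.05
tool_pos: [0.5761, -0.0454, 0.1476]
tool_rot: [29.7, 88.8, -147.0]
force: [-1.0, 0.7, -1.2]
grip_width: 0.0296
time_s: 19.3
tool_pos: [0.5782, -0.0454, 0.1446]
tool_rot: [27.5, 88.8, -149.2]
force: [-2.4, -0.5, 0.5]
grip_width: 0.0297
time_s: 19.55
tool_pos: [0.5804, -0.0454, 0.1418]
tool_rot: [25.5, 88.8, -151.2]
force: [-3.5, 0.9, 2.5]
grip_width: 0.0295
```

```bash
python3 -m pendant '{"xyz":[[0.0016,0,-0.0024],[0,0,0]],"turn":[0,0]}'
cat > fr.py <<'E'
from h import *
n=np.array([-.5433,-.038,.8387]); fs=[]
# several readings: camera calls advance 0.05 s each
f='s_%d.png'%int(readout.get_obs()['time_s']*100)
for i in range(4):
    o=readout.get_obs(); fs.append(o['force']); 
    if i==0: shot('scene',f)
    else: read_camera('scene')
fs=np.array(fs); m=fs.mean(0)-np.array([0,0,-2.9]); o=readout.get_obs()
print('t',o['time_s'],'pos',o['tool_pos'],'F',m.round(2),'Fn',round(float(m@n),2),'pin mm',round(float(m@n)/.9,2),'pn mm',round(float(o['tool_pos']@n)*1e3,2),f, 'jaw',90+o['tool_rot'][2]-o['tool_rot'][0])
E
python3 fr.py
```

```text
time_s: 19.8
tool_pos: [0.5818, -0.0454, 0.1399]
tool_rot: [23.4, 88.8, -153.3]
force: [-3.7, -0.2, 6.1]
grip_width: 0.0297
t 20.0 pos [ 0.58197397 -0.04542796  0.13996713] F [-4.33  0.13  8.07] Fn 9.12 pin mm 10.13 pn mm -197.07 s_1980.png jaw -86.72959838321516
```

```bash
python3 -m pendant '{"xyz":[[-0.008,0,0.012],[-0.008,0,0.012],[-0.003,0.025,0.005],[-0.003,0.03,0],[0,0.03,0],[0,0.009,0],[0,0,0]],"turn":[0,0,0,0,0,0,0]}'; python3 fr.py
```

```text
time_s: 20.88
tool_pos: [0.5591, 0.0491, 0.1719]
tool_rot: [39.0, 89.2, -137.9]
force: [-0.1, 0.1, -2.8]
grip_width: 0.0296
t 21.075 pos [0.55912662 0.04747756 0.17174258] F [-0.05  0.15  0.04] Fn 0.06 pin mm 0.06 pn mm -161.54 s_2087.png jaw -87.07385116747088
```

```bash
python3 -m pendant '{"xyz":[[0.005,0.006,-0.007],[0.005,0,-0.007],[0,0,0]],"turn":[0,0,0]}'; python3 fr.py;  python3 -m pendant '{"xyz":[[0.0032,0,-0.005],[0.0032,0,-0.005],[0,0,0]],"turn":[0,0,0]}'; python3 fr.py
```

```text
time_s: 21.45
tool_pos: [0.5699, 0.052, 0.1563]
tool_rot: [40.9, 89.1, -136.3]
force: [0.5, -0.2, -3.3]
grip_width: 0.0296
t 21.65 pos [0.57004414 0.05234883 0.15735964] F [ 0.37 -0.17 -0.11] Fn -0.29 pin mm -0.32 pn mm -179.72 s_2145.png jaw -87.20649063804872
time_s: 22.02
tool_pos: [0.5767, 0.0526, 0.1475]
tool_rot: [37.4, 89.3, -139.8]
force: [-1.3, 0.5, 0.5]
grip_width: 0.0293
t 22.225 pos [0.57690783 0.05257725 0.14790827] F [-1.53  0.31  3.29] Fn 3.58 pin mm 3.98 pn mm -191.38 s_2202.png jaw -87.18805686970674
```

```bash
python3 -m pendant '{"xyz":[[0.0022,0,-0.0034],[0,0,0]],"turn":[0,0]}'; python3 fr.py;  python3 -m pendant '{"xyz":[[0.0014,0,-0.0022],[0,0,0]],"turn":[0,0]}'; python3 fr.py
```

```text
time_s: 22.48
tool_pos: [0.579, 0.0526, 0.1449]
tool_rot: [35.7, 89.3, -141.5]
force: [-2.7, -0.7, 3.2]
grip_width: 0.0295
t 22.675 pos [0.57916976 0.052634   0.14507384] F [-3.16 -0.31  5.84] Fn 6.63 pin mm 7.37 pn mm -194.99 s_2247.png jaw -87.18119622927443
time_s: 22.92
tool_pos: [0.5805, 0.0527, 0.1431]
tool_rot: [34.8, 89.4, -142.4]
force: [-5.2, 0.0, 4.2]
grip_width: 0.0293
t 23.125 pos [0.58055129 0.05266238 0.14317975] F [-4.77  0.24  7.4 ] Fn 8.79 pin mm 9.77 pn mm -197.33 s_2292.png jaw -87.180642607385
```

```bash
python3 -m pendant '{"xyz":[[-0.008,0,0.012],[-0.008,0,0.012],[-0.003,0.0,0.005],[0,0.0,0]],"turn":[0,0,0,0]}'
python3 - <<'E'
from h import *
shot('scene','s13.png');shot('top','t13.png',(20,40,300,300),2.8)
for p in [(188,70),(165,175),(152,230),(135,268)]: print(p,onz('top',*p,.2).round(3))
E
```

```text
time_s: 23.62
tool_pos: [0.5613, 0.0528, 0.1733]
tool_rot: [51.0, 89.5, -126.2]
force: [0.5, 0.7, -3.4]
grip_width: 0.0295
(188, 70) [0.824 0.274 0.2  ]
(165, 175) [0.57  0.321 0.2  ]
(152, 230) [0.442 0.349 0.2  ]
(135, 268) [0.354 0.388 0.2  ]
```

View pics/t13.png

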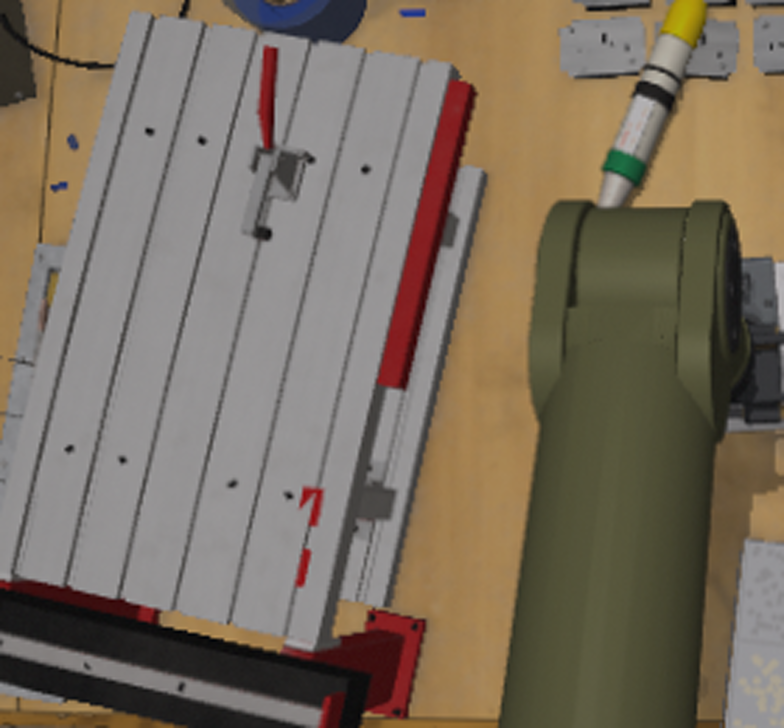

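View pics/s13.png

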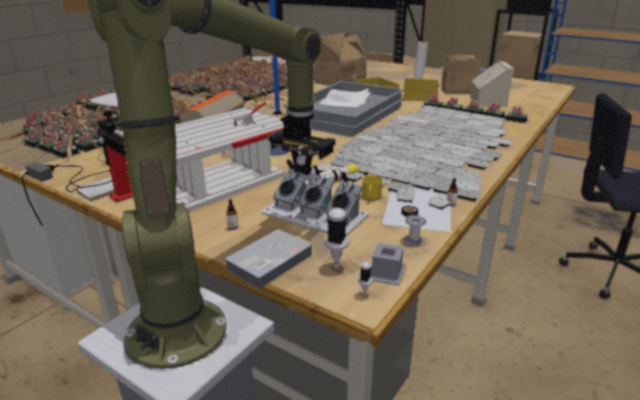

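```bash
python3 -m pendant '{"xyz":[[-0.002,0.03,0],[-0.002,0.03,0],[-0.002,0.03,0],[0,0.005,0],[0,0,0],[0,0,0]],"turn":[0,0,0,0,0,0]}'; python3 fr.py
```

```text
time_s: 24.48
tool_pos: [0.555, 0.147, 0.1707]
tool_rot: [55.9, 89.2, -121.5]
force: [-0.2, -0.4, -3.7]
grip_width: 0.0297
t 24.675 pos [0.55505364 0.14725277 0.1709068 ] F [-0.04 -0.5  -0.41] Fn -0.3 pin mm -0.34 pn mm -163.82 s_2447.png jaw -87.43898200212811
```

```bash
python3 -m pendant '{"xyz":[[0.005,0.005,-0.007],[0.004,0,-0.006],[0,0,0]],"turn":[0,0,0]}'; python3 -m pendant '{"xyz":[[0.003,0,-0.0045],[0.003,0,-0.0045],[0,0,0]],"turn":[0,0,0]}'; python3 fr.py; python3 -m pendant '{"xyz":[[0.0022,0,-0.0034],[0,0,0]],"turn":[0,0]}'; python3 fr.py
```

```text
time_s: 25.05
tool_pos: [0.5648, 0.1521, 0.1568]
tool_rot: [55.4, 89.3, -122.0]
force: [-0.6, -0.6, -3.0]
grip_width: 0.0296
time_s: 25.42
tool_pos: [0.571, 0.1522, 0.1473]
tool_rot: [52.5, 89.3, -124.9]
force: [-1.2, 0.2, -0.1]
grip_width: 0.0292
t 25.625 pos [0.57115183 0.15226753 0.14781178] F [-1.01 -0.02  2.17] Fn 2.37 pin mm 2.63 pn mm -192.12 s_2542.png jaw -87.46706145790544
time_s: 25.88
tool_pos: [0.5733, 0.1523, 0.1448]
tool_rot: [52.3, 89.3, -125.1]
force: [-2.8, -0.9, -0.1]
grip_width: 0.0299
t 26.075 pos [0.57343614 0.15229107 0.14492519] F [-2.15 -0.62  3.01] Fn 3.72 pin mm 4.13 pn mm -195.79 s_2587.png jaw -87.46432371577178
```

```bash
python3 -m pendant '{"xyz":[[0.0018,0,-0.0027],[0.0018,0,-0.0027],[0,0,0]],"turn":[0,0,0]}'; python3 fr.py; python3 -m pendant '{"xyz":[[0.0011,0,-0.0016],[0,0,0]],"turn":[0,0]}'; python3 fr.py
```

```text
time_s: 26.45
tool_pos: [0.577, 0.1525, 0.1397]
tool_rot: [49.2, 89.3, -128.2]
force: [-3.7, -0.7, 3.7]
grip_width: 0.0295
t 26.65 pos [0.57703897 0.15250353 0.13990417] F [-3.73 -0.51  6.6 ] Fn 7.58 pin mm 8.43 pn mm -201.96 s_2645.png jaw -87.44654723063101
time_s: 26.9
tool_pos: [0.5781, 0.1525, 0.1384]
tool_rot: [49.3, 89.4, -128.1]
force: [-4.2, -0.4, 4.0]
grip_width: 0.0296
t 27.1 pos [0.57815492 0.15254582 0.1385421 ] F [-3.91 -0.21  6.87] Fn 7.89 pin mm 8.77 pn mm -203.71 s_2690.png jaw -87.4438204004728
```

Run:
```python
from h import *
crop=(250,120,330,210);k=6;f='s_2690.png'; o=readout.get_obs()
base=cv2.imread('pics/full_'+f)[crop[1]:crop[3],crop[0]:crop[2]]
base=cv2.resize(base,None,fx=k,fy=k,interpolation=cv2.INTER_CUBIC); base=(255*(base/255.)**0.7).astype(np.uint8)
piv=o['tool_pos']+np.array([0.0003,0,.0187])
im=base.copy()
for a,c in ((27,(0,255,0)),(35,(0,0,255))): overlay('scene',im,crop,k,piv,udir(a,4),c)
cv2.imwrite('pics/ov7.png',np.hstack([base[:,60:460],im[:,60:460]]))
```

```text
(no output)
```

View pics/ov7.png

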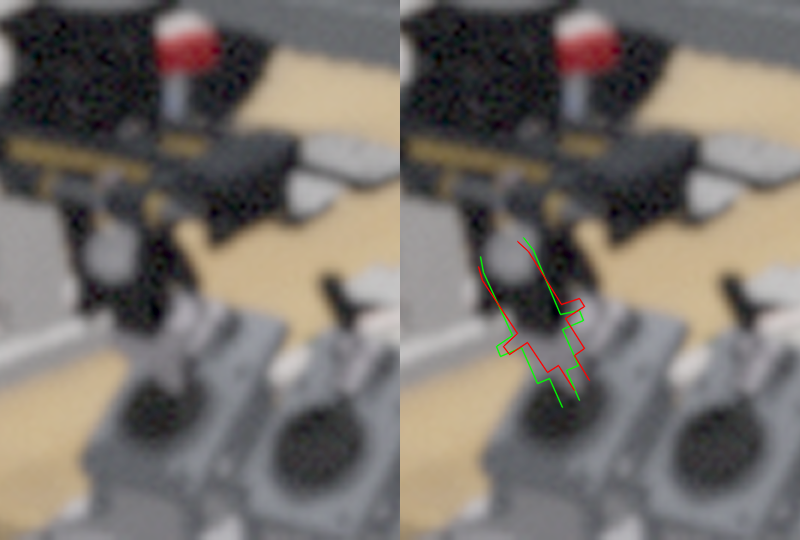

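```bash
python3 - <<'E'
from h import *
print(onz('top',380+270.5/8-.5,190+234/8-.5,.066))
read_camera('scene')
for d in pinpoint('scene','stand_mouth')[:2]: print(d['score'],toworld('scene',d['at']))
read_camera('top')
for d in pinpoint('top','stand_mouth')[:2]: print(d['score'],toworld('top',d['at']))
E
python3 -m pendant '{"xyz":[[-0.008,0,0.012],[-0.008,0,0.012],[-0.008,-0.01,0.03],[-0.005,-0.03,0.03],[-0.005,-0.04,0.02],[-0.005,-0.04,0.0],[-0.005,-0.04,0],[-0.005,-0.04,0],[-0.005,-0.04,0],[-0.005,-0.04,0]],"turn":[0,0,0,0,0.18,0.18,0.18,0.18,0.18,0.18]}'
```

```text
[ 0.46965333 -0.28480531  0.066     ]
0.79 [ 0.46762105 -0.28920934  0.06523117]
0.94 [ 0.46760628 -0.28407963  0.06569654]
time_s: 28.55
tool_pos: [0.5171, -0.1313, 0.2482]
tool_rot: [119.9, 89.0, 6.6]
force: [-0.3, -0.7, -3.6]
grip_width: 0.0295
```

```bash
python3 -m pendant '{"xyz":[[-0.004,-0.04,0.01],[-0.005,-0.04,0],[-0.005,-0.04,0],[-0.005,-0.04,0],[-0.005,-0.02,0],[0,0,0],[0,0,0]],"turn":[0.17,0.17,0.17,0.12,0,0,0]}';  python3 - <<'E'
from h import *
o=readout.get_obs(); print(o['tool_pos'],o['force'],90+o['tool_rot'][2]-o['tool_rot'][0])
E
```

```text
time_s: 29.42
tool_pos: [0.4906, -0.3161, 0.2609]
tool_rot: [104.5, 88.6, 27.1]
force: [-0.2, 0.5, -3.0]
grip_width: 0.0295
[ 0.49064182 -0.31610548  0.26094101] [-0.15777914  0.54970641 -2.9922698 ] 12.585157192724125
```

```bash
python3 -m pendant '{"xyz":[[-0.007,-0.017,-0.02],[0,0,-0.03],[0,0,-0.03],[0,0,0],[0,0,0]],"turn":[0.07,0,0,0,0]}';  python3 - <<'E'
from h import *
o=readout.get_obs(); print(o['tool_pos'],o['force'],90+o['tool_rot'][2]-o['tool_rot'][0])
shot('top','t14.png',(360,170,450,260),6);shot('scene','s14.png',(340,170,440,290),5)
crop=(340,170,440,290);k=5
im=cv2.imread('pics/s14.png'); piv=o['tool_pos']+np.array([0.0003,0,.0187]); overlay('scene',im,crop,k,piv,udir(33,107),(0,0,255)); cv2.imwrite('pics/s14o.png',im)
E
```

```text
time_s: 30.05
tool_pos: [0.489, -0.3254, 0.1811]
tool_rot: [102.6, 88.2, 30.0]
force: [0.2, -0.9, -2.4]
grip_width: 0.0295
[ 0.48901441 -0.32544695  0.1811402 ] [ 0.24178682 -0.88541286 -2.42298724] 17.45544472343245
```

View pics/t14.png

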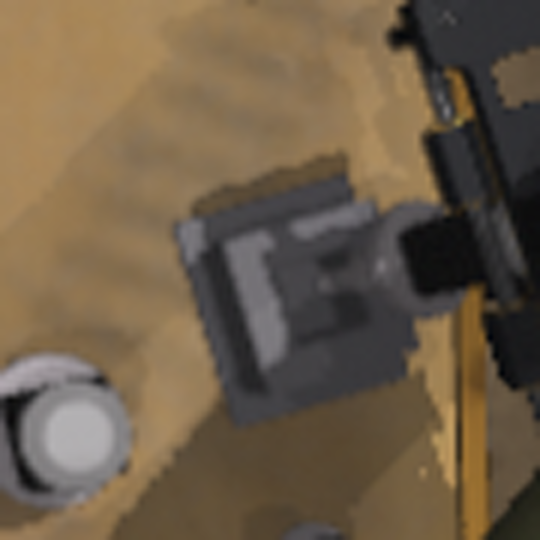

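View pics/s14o.png

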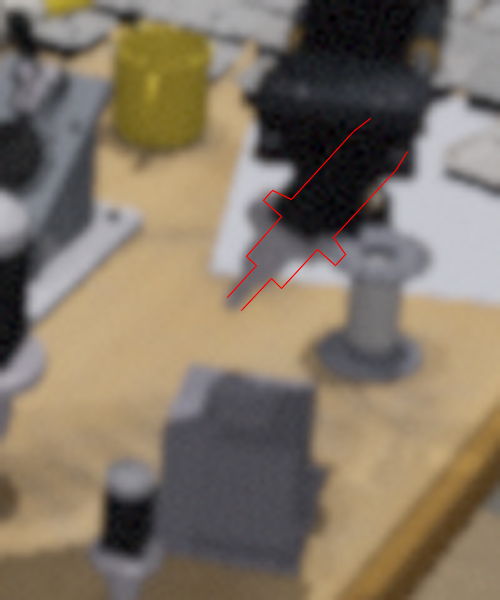

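```bash
python3 -m pendant '{"xyz":[[-0.005,-0.0095,0],[0,0,0],[0,0,-0.02],[0,0,-0.018],[0,0,0]],"turn":[0,0,0,0,0]}';  python3 - <<'E'
from h import *
o=readout.get_obs(); print(o['tool_pos'],o['force'],90+o['tool_rot'][2]-o['tool_rot'][0])
shot('top','t15.png',(360,170,450,260),6);shot('scene','s15.png',(340,170,440,290),5)
E
```

```text
time_s: 30.78
tool_pos: [0.4838, -0.3362, 0.1417]
tool_rot: [100.1, 88.2, 27.6]
force: [0.7, 0.3, -1.7]
grip_width: 0.0294
[ 0.48379228 -0.33621875  0.14167963] [ 0.70530502  0.33710361 -1.69276411] 17.421155297579617
```

View pics/t15.png

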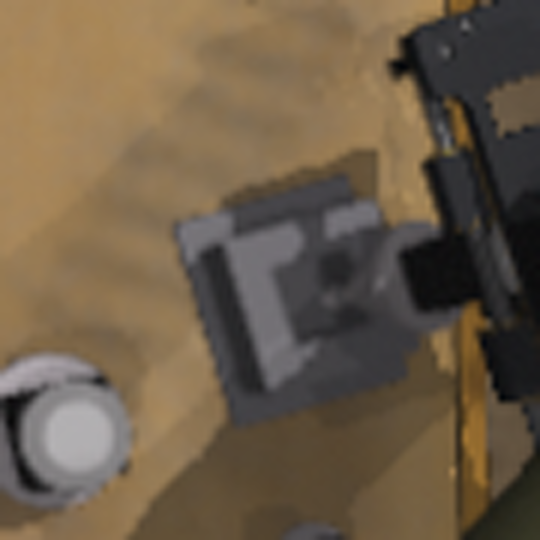

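View pics/s15.png

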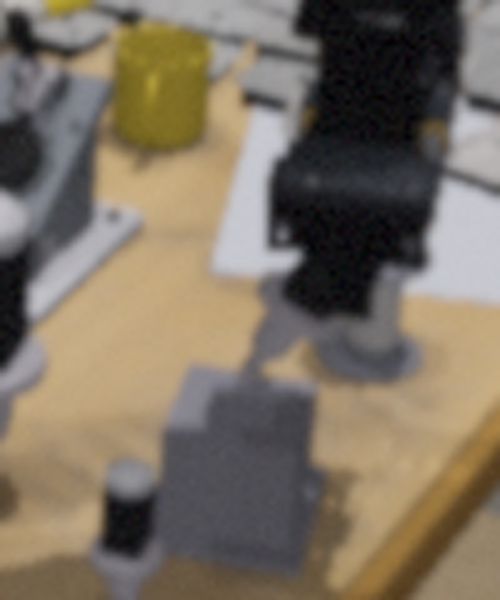

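```bash
python3 -m pendant '{"xyz":[[0,0.001,-0.008],[0,0,-0.008],[0,0,-0.006],[0,0,0]],"turn":[0,0,0,0]}';  python3 - <<'E'
from h import *
o=readout.get_obs(); print(o['tool_pos'],o['force'],90+o['tool_rot'][2]-o['tool_rot'][0])
E
```

```text
time_s: 31.38
tool_pos: [0.4853, -0.3361, 0.1206]
tool_rot: [94.4, 88.0, 21.9]
force: [-0.2, 1.4, -3.0]
grip_width: 0.0294
[ 0.48528811 -0.33614415  0.12055397] [-0.22724977  1.43840829 -3.01325304] 17.449547947097415
```

```bash
python3 -m pendant '{"xyz":[[0,0.001,-0.003],[0,0,0]],"turn":[0,0]}' 0 15; python3 -m pendant '{"xyz":[[-0.003,0.0095,0],[-0.003,0.0095,0],[-0.003,0.0095,0],[-0.003,0.0095,0],[0,0,0]],"turn":[0,0,0,0,0]}' 0 15
python3 - <<'E'
from h import *
o=readout.get_obs(); print(o['tool_pos'],o['force'],90+o['tool_rot'][2]-o['tool_rot'][0])
shot('scene','s16.png',(340,170,440,290),5)
E
```

```text
time_s: 31.62
tool_pos: [0.4855, -0.3351, 0.1176]
tool_rot: [94.1, 88.0, 21.6]
force: [-0.5, -0.3, -3.9]
grip_width: 0.031
time_s: 32.25
tool_pos: [0.4728, -0.2938, 0.118]
tool_rot: [94.7, 87.9, 22.3]
force: [0.1, 0.7, -2.5]
grip_width: 0.0306
[ 0.47276555 -0.29381916  0.11801967] [ 0.11683569  0.72167075 -2.51384794] 17.502787717878945
```

View pics/s16.png

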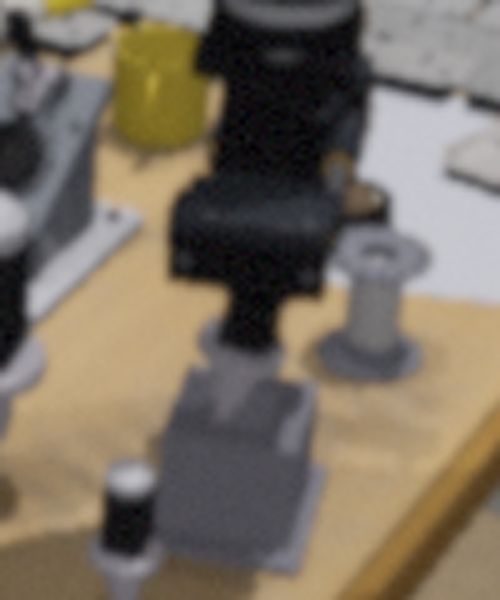

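```bash
python3 -m pendant '{"xyz":[[-0.003,0.0095,0],[-0.003,0.0095,0],[0,0,0]],"turn":[0,0,0]}' 0 15
python3 - <<'E'
from h import *
o=readout.get_obs(); print(o['tool_pos'],o['force'],90+o['tool_rot'][2]-o['tool_rot'][0])
shot('scene','s17.png',(340,170,440,290),5)
crop=(340,170,440,290);k=5
im=cv2.imread('pics/s17.png'); piv=o['tool_pos']+np.array([0.0003,0,.0187]); overlay('scene',im,crop,k,piv,udir(0,107),(0,0,255)); cv2.imwrite('pics/s17o.png',im)
E
```

```text
time_s: 32.67
tool_pos: [0.4664, -0.2748, 0.1183]
tool_rot: [92.6, 87.9, 20.0]
force: [1.4, -0.2, -2.7]
grip_width: 0.0306
[ 0.46642935 -0.27480132  0.11829828] [ 1.37397863 -0.1536545  -2.65544587] 17.429877113453315
```

View pics/s17o.png

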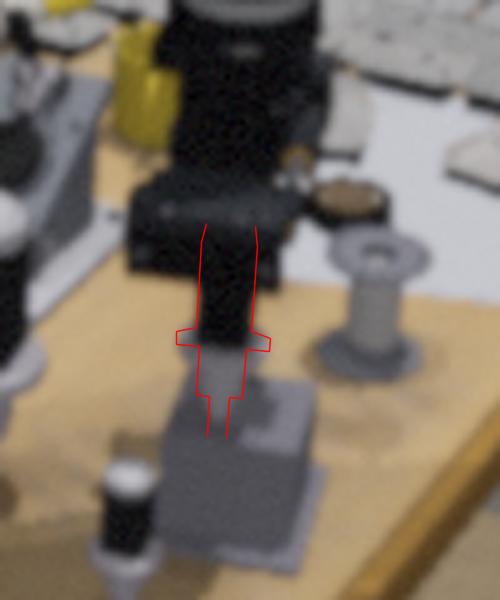

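```bash
python3 -m pendant '{"xyz":[[0.003,-0.011,0],[0,0,0]],"turn":[0,0]}' 0 15; python3 -m pendant '{"xyz":[[0,0,-0.008],[0,0,-0.008],[0,0,0]],"turn":[0,0,0]}' 0 15
python3 - <<'E'
from h import *
o=readout.get_obs(); print(o['tool_pos'],o['force'],90+o['tool_rot'][2]-o['tool_rot'][0])
shot('scene','s18.png',(340,170,440,290),5)
E
```

```text
time_s: 32.98
tool_pos: [0.47, -0.2875, 0.1186]
tool_rot: [90.5, 87.9, 17.9]
force: [-0.8, -1.1, -3.7]
grip_width: 0.0311
time_s: 33.35
tool_pos: [0.4693, -0.2877, 0.1008]
tool_rot: [91.7, 88.0, 19.1]
force: [-0.3, 1.3, -2.7]
grip_width: 0.0305
[ 0.46933606 -0.28773228  0.10075345] [-0.30658556  1.28133655 -2.68351275] 17.348263252804344
```

View pics/s18.png

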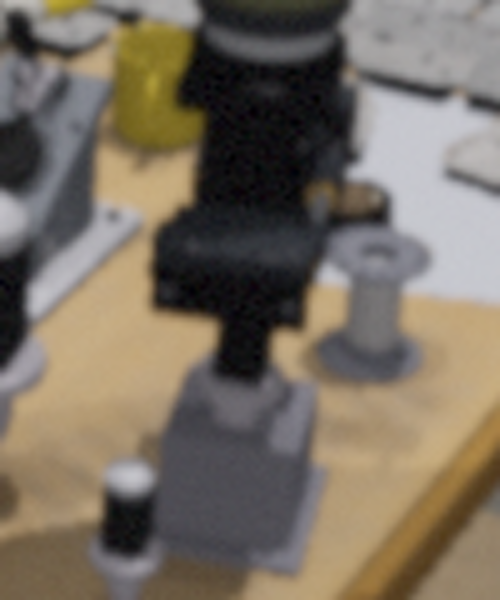

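```bash
python3 -m pendant '{"xyz":[[0,0,-0.006],[0,0,-0.005],[0,0,0]],"turn":[0,0,0]}' 0 15
python3 - <<'E'
from h import *
o=readout.get_obs(); print(o['tool_pos'],o['force'],90+o['tool_rot'][2]-o['tool_rot'][0])
E
python3 -m pendant '{"xyz":[[0,0,-0.002],[0,0,0]],"turn":[0,0]}' 0 8
```

```text
time_s: 33.78
tool_pos: [0.4698, -0.2877, 0.0895]
tool_rot: [91.1, 88.0, 18.5]
force: [-0.8, -0.5, -3.0]
grip_width: 0.0308
[ 0.46975839 -0.28767582  0.08947046] [-0.79817502 -0.548491   -3.01179863] 17.369078951436663
time_s: 34.02
tool_pos: [0.4704, -0.2877, 0.0883]
tool_rot: [91.1, 87.9, 18.5]
force: [-0.1, 0.4, -0.8]
grip_width: 0.0311
```

```bash
python3 -m pendant '{"xyz":[[0,0,-0.0015],[0,0,0]],"turn":[0,0]}' 0 4; python3 -m pendant '{"xyz":[[0,0,0],[0,0,0],[0,0,0],[0,0,0]],"turn":[0,0,0,0]}' 0.75 4; python3 -m pendant '{"xyz":[[0,0,0],[0,0,0.02],[0,0,0.03],[0,0,0.05],[0,0,0.05]],"turn":[0,0,0,0,0]}'
python3 - <<'E'
from h import *
o=readout.get_obs(); print(o['tool_pos'],o['force'],90+o['tool_rot'][2]-o['tool_rot'][0])
shot('scene','s19.png',(340,170,440,290),5);shot('top','t19.png',(350,170,450,270),5)
for n in ('scene','top'):
    for k in ('gauge_grip','stand_mouth'):
        for d in pinpoint(n,k)[:3]: print(n,k,round(d['score'],2),toworld(n,d['at']).round(4))
E
```

```text
time_s: 34.28
tool_pos: [0.4714, -0.2877, 0.0877]
tool_rot: [90.2, 87.8, 17.6]
force: [-1.0, 1.5, -0.5]
grip_width: 0.0316
time_s: 34.78
tool_pos: [0.4713, -0.2886, 0.0876]
tool_rot: [87.8, 87.8, 15.1]
force: [-0.3, 0.5, -0.5]
grip_width: 0.0617
time_s: 35.4
tool_pos: [0.4687, -0.2884, 0.242]
tool_rot: [91.2, 88.1, 18.5]
force: [0.7, 0.5, 0.1]
grip_width: 0.0655
[ 0.46867248 -0.28836903  0.24201189] [0.73459101 0.4665231  0.06111596] 17.224940204298633
scene gauge_grip 0.92 [ 0.4104 -0.1658  0.1255]
scene gauge_grip 0.72 [ 0.348  -0.2871  0.0651]
scene gauge_grip 0.67 [ 0.4697 -0.2873  0.1014]
scene stand_mouth 0.91 [ 0.4683 -0.2871  0.0673]
top gauge_grip 0.72 [ 0.4708 -0.285   0.0983]
top gauge_grip 0.59 [ 0.4134 -0.1659  0.1219]
top gauge_grip 0.52 [ 0.3462 -0.2832  0.0688]
top stand_mouth 0.62 [ 0.4689 -0.2819  0.0668]
top stand_mouth 0.62 [ 0.6556 -0.2785  0.0338]
top stand_mouth 0.58 [ 0.4679 -0.2842  0.1025]
```

View pics/s19.png

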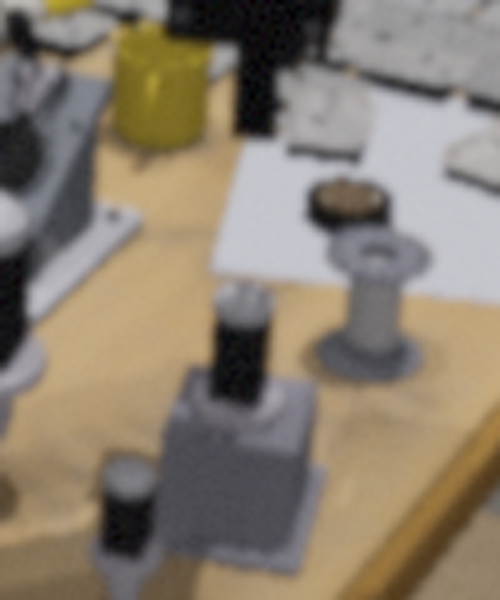

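View pics/t19.png

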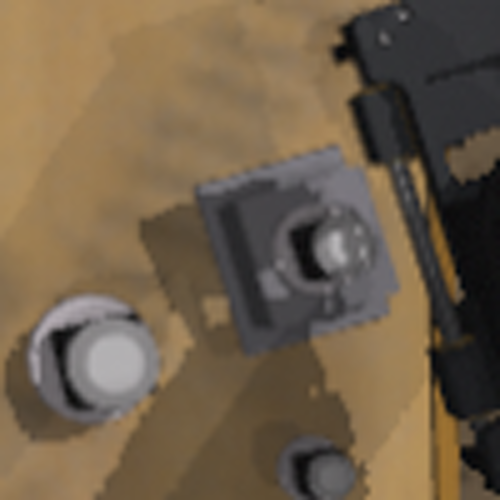

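```bash
python3 -m pendant '{"xyz":[[0.012,0.05,0.01],[0.012,0.05,0],[0.012,0.05,0],[0.012,0.05,0],[0.012,0.05,0],[0.012,0.05,0],[0.012,0.05,0],[0.01,0.045,0],[0,0.02,0],[0,0,0]],"turn":[0,0,0,0,0,0,0,0,0,0]}' 0 10
python3 - <<'E'
from h import *
o=readout.get_obs(); print(o['tool_pos'],o['qpos'],o['grip_width'],90+o['tool_rot'][2]-o['tool_rot'][0])
E
```

```text
time_s: 36.95
tool_pos: [0.5536, 0.1374, 0.2363]
tool_rot: [89.7, 89.5, 16.5]
force: [0.5, -0.4, 1.0]
grip_width: 0.0004
[0.55355939 0.13742925 0.23634459] [-55.2273439    9.23272184  43.38802598  95.41879461  -6.51881935
  77.45359667   5.95666347] 0.000442945703298652 16.798770872216267
```

```bash
python3 -m pendant '{"xyz":[[0.015,0.01,0],[0.012,0.01,-0.02],[0,0,-0.03],[0,0,-0.03],[0,0,-0.01],[0,0,0]],"turn":[0,0,0,0,0,0]}'
python3 - <<'E'
from h import *
o=readout.get_obs(); print(o['tool_pos'],o['force'])
shot('scene','s20.png',(240,120,360,220),6);shot('top','t20.png',(200,100,340,200),5)
E
```

```text
time_s: 37.7
tool_pos: [0.5813, 0.1413, 0.1453]
tool_rot: [57.7, 89.5, -16.5]
force: [0.5, -0.2, 0.5]
grip_width: 0.0006
[0.58134907 0.14127455 0.14534158] [ 0.46626901 -0.17414649  0.5465469 ]
```

View pics/s20.png

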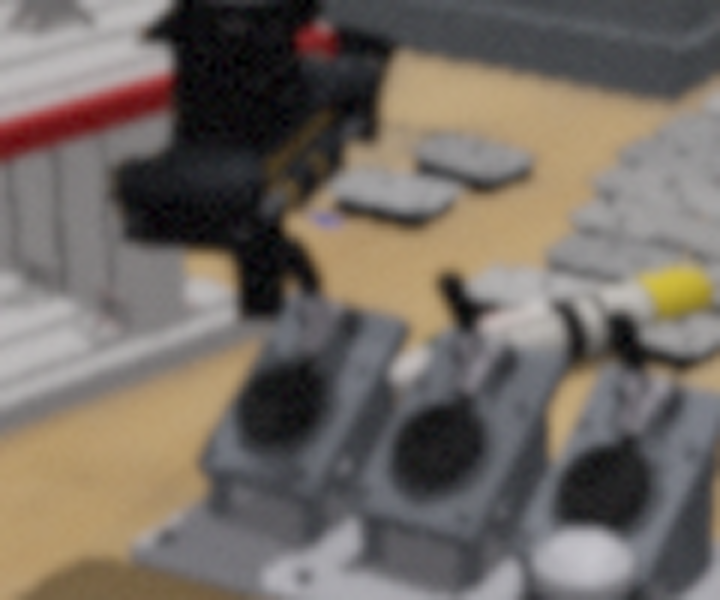

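View pics/t20.png

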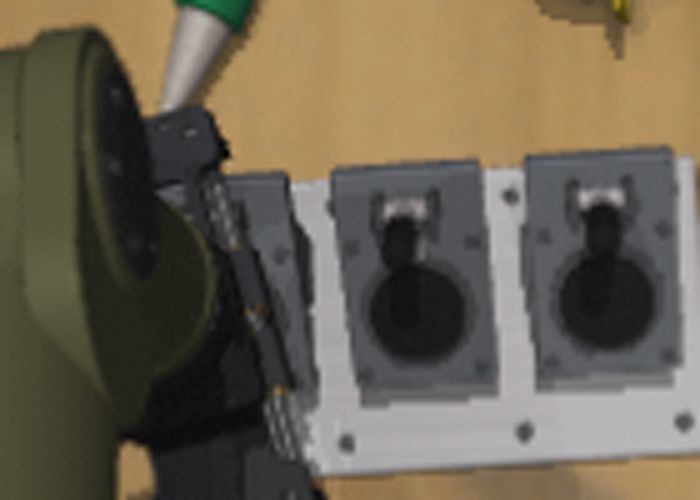

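```bash
python3 -m pendant '{"xyz":[[0,0.013,-0.004],[0,0,0],[0.015,0,0],[0.015,0,0],[0.012,0,0],[0,0,0]],"turn":[0,0,0,0,0,0]}'
python3 - <<'E'
from h import *
o=readout.get_obs(); print(o['tool_pos'],o['force'])
shot('scene','s21.png',(240,120,360,220),6)
E
```

```text
time_s: 38.55
tool_pos: [0.6266, 0.1588, 0.1457]
tool_rot: [80.4, 89.2, 6.4]
force: [-0.0, -0.1, -0.9]
grip_width: 0.0006
[0.62661947 0.15876917 0.14572425] [-0.01269871 -0.14648983 -0.87854728]
```

View pics/s21.png

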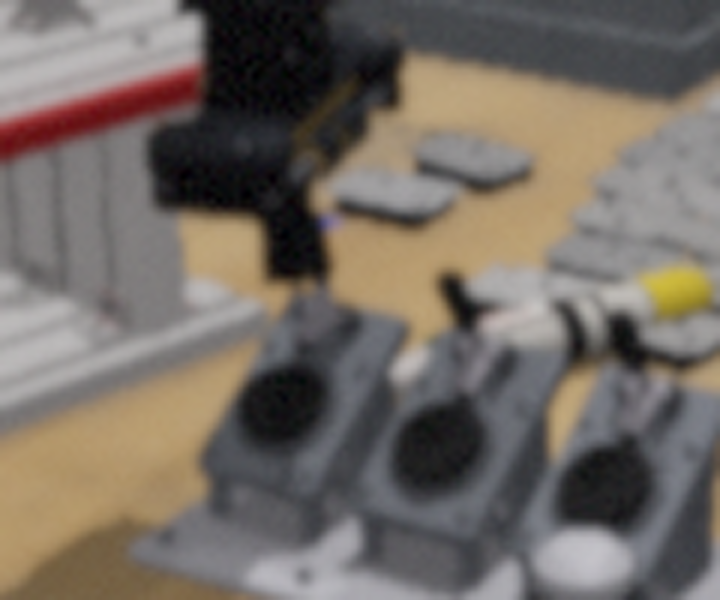

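```bash
python3 -m pendant '{"xyz":[[0.014,-0.001,-0.003],[0.014,0,-0.001],[0.014,0,0],[0.01,0,0],[0,0,0]],"turn":[0,0,0,0,0]}'
python3 - <<'E'
from h import *
o=readout.get_obs(); print(o['tool_pos'],o['force'])
shot('scene','s22.png',(240,120,360,220),6)
E
```

```text
time_s: 39.22
tool_pos: [0.6668, 0.1585, 0.1411]
tool_rot: [-115.0, 88.7, 171.2]
force: [-2.7, 0.8, 8.1]
grip_width: 0.0007
[0.6668142  0.15850575 0.14111525] [-2.72702673  0.84323003  8.11887129]
```

View pics/s22.png

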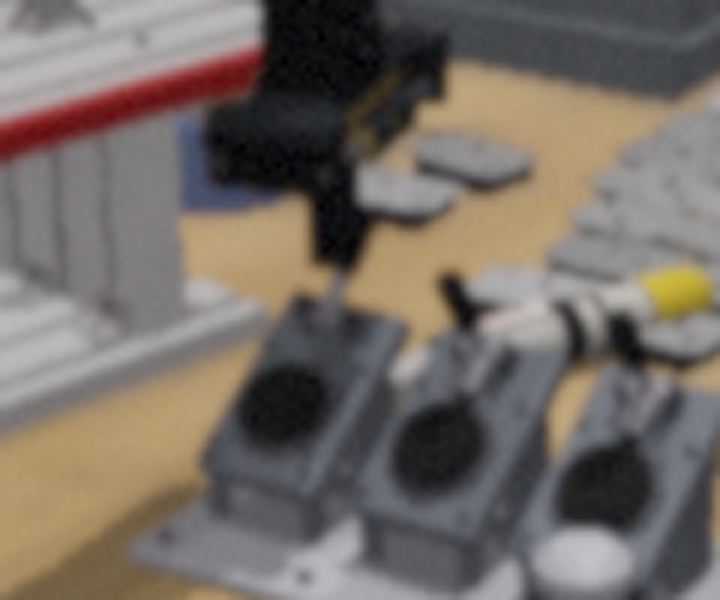

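```bash
python3 -m pendant '{"xyz":[[0,0,0.008],[0,0,0]],"turn":[0,0]}'
python3 - <<'E'
from h import *
o=readout.get_obs(); print(o['tool_pos'],o['force'])
shot('scene','s23.png',(260,140,340,200),10);shot('top','t23.png',(200,100,340,200),5)
E
```

```text
time_s: 39.52
tool_pos: [0.6685, 0.1582, 0.1495]
tool_rot: [-115.6, 88.8, 170.6]
force: [-0.6, -0.1, -0.5]
grip_width: 0.0006
[0.66849579 0.15821137 0.14950926] [-0.58797345 -0.08429811 -0.48177531]
```

View pics/s23.png

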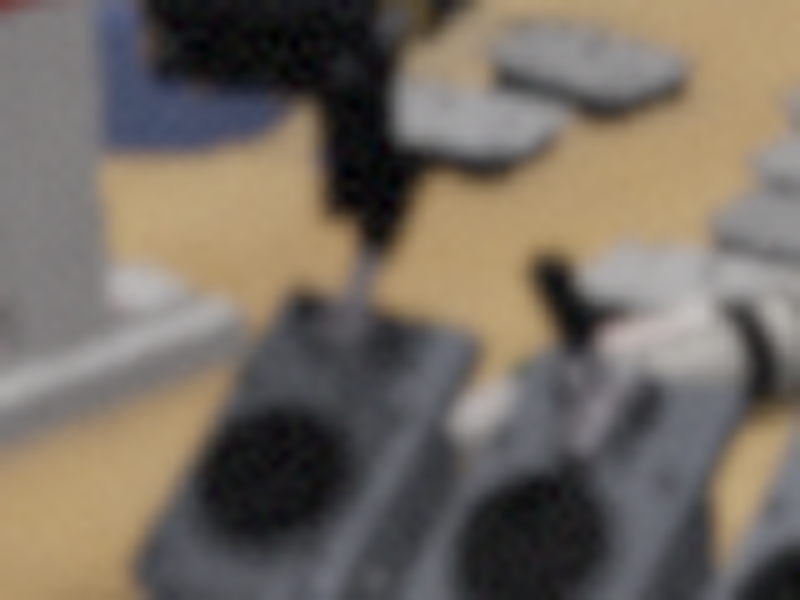

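View pics/t23.png

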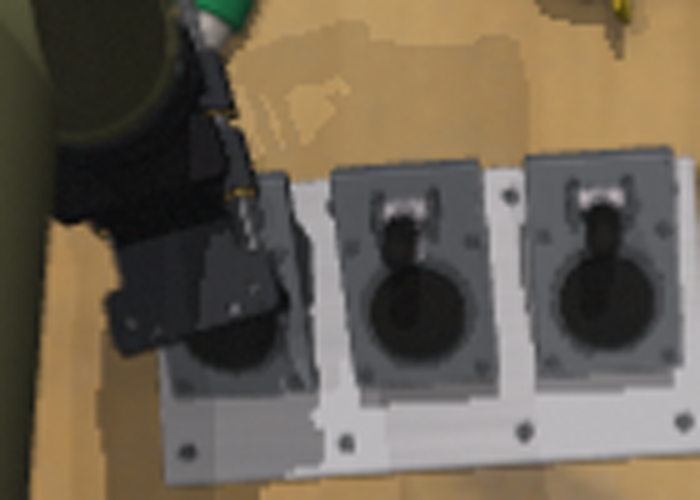

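```bash
python3 -m pendant '{"xyz":[[0,0,0.03],[-0.01,0,0.04],[-0.03,-0.02,0.04],[-0.04,-0.04,0.02],[-0.04,-0.05,0],[-0.04,-0.05,0],[0,0,0]],"turn":[0,0,0,0,0,0,0]}'
python3 - <<'E'
from h import *
o=readout.get_obs(); print(o['tool_pos'],o['force'])
shot('scene','s24.png',(240,120,400,240),5);shot('top','t24.png',(200,100,340,200),5); shot('scene','s24b.png'); shot('top','t24b.png')
E
```

```text
time_s: 40.5
tool_pos: [0.5052, -0.0041, 0.2786]
tool_rot: [-113.0, 88.8, 173.2]
force: [0.3, 0.6, -0.4]
grip_width: 0.0001
[ 0.5052428  -0.00414495  0.27856738] [ 0.2609802   0.61879414 -0.40656001]
```

View pics/s24.png

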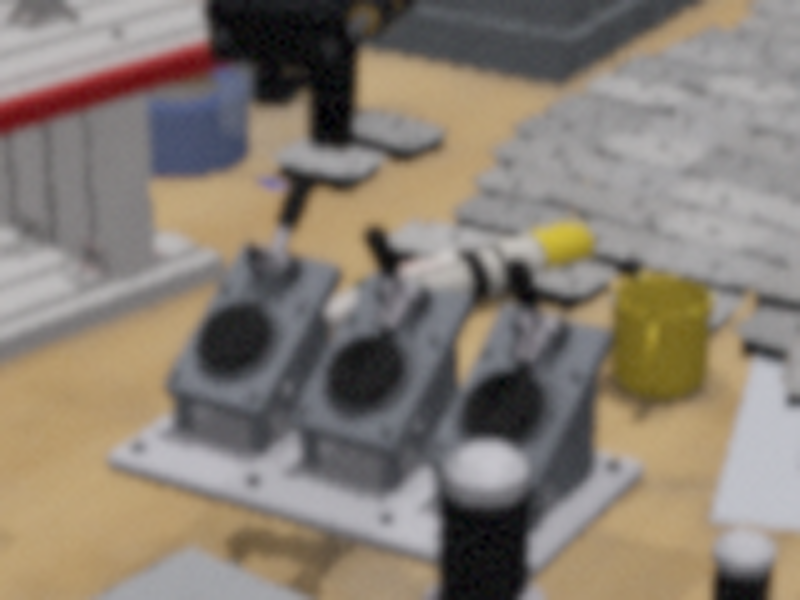

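View pics/t24b.png

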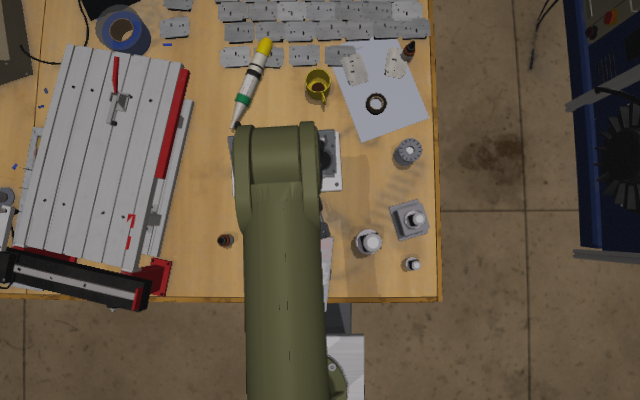

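Run:
```python
from h import *
ex=np.array([np.cos(.07),np.sin(.07),0])
for y,px in ((.1575,.668),(.0583,.676)):
    P=np.array([px,y,.0965])
    for a in (0,.58,.8,1.0,1.15,1.3):
        t=a-np.radians(33); w=P+.068*(np.sin(t)*ex+np.array([0,0,np.cos(t)])); q=proj('scene',w); print(y,a,np.round(q,1),'crop',np.round((np.array(q)+.5-[240,120])*5))
    print('pivot',np.round((np.array(proj('scene',P))+.5-[240,120])*5))
read_camera('scene')
for k in ('toggle_a','bottle_centre','spool_centre','gauge_grip'):
  for d in (spot_in if k[0]=='t' else pinpoint)('scene',k)[:4]:
    w=toworld('scene',d['at']); print(k,round(d['score'],2),w.round(4))
read_camera('top')
for k in ('bottle_centre','spool_centre','gauge_grip','stand_mouth'):
  for d in pinpoint('top',k)[:3]:
    w=toworld('top',d['at']); print('top',k,round(d['score'],2),w.round(4))
im=cv2.imread('pics/full_s24.png'); cv2.imwrite('pics/c7.png',cv2.resize(im[140:200,270:350],None,fx=10,fy=10,interpolation=cv2.INTER_CUBIC))
im=cv2.imread('pics/full_s24.png'); cv2.imwrite('pics/c8.png',cv2.resize(im[210:300,350:430],None,fx=6,fy=6,interpolation=cv2.INTER_CUBIC))
```

```text
0.1575 0 [289.2 163.3] crop [248. 219.]
0.1575 0.58 [295.3 156.4] crop [279. 184.]
0.1575 0.8 [297.8 155.4] crop [291. 179.]
0.1575 1.0 [299.9 155.4] crop [302. 179.]
0.1575 1.15 [301.3 155.9] crop [309. 182.]
0.1575 1.3 [302.6 156.8] crop [316. 186.]
pivot [282. 279.]
0.0583 0 [315.9 169.1] crop [382. 248.]
0.0583 0.58 [321.8 161.9] crop [412. 212.]
0.0583 0.8 [324.1 160.9] crop [423. 207.]
0.0583 1.0 [326.1 160.8] crop [433. 207.]
0.0583 1.15 [327.4 161.3] crop [440. 209.]
0.0583 1.3 [328.6 162.2] crop [446. 214.]
pivot [412. 309.]
toggle_a 0.58 [0.6759 0.1536 0.1323]
toggle_a 0.52 [ 0.648  -0.0473  0.1231]
bottle_centre 0.49 [0.4194 0.2203 0.0505]
spool_centre 0.77 [ 0.6524 -0.2844  0.0339]
gauge_grip 0.77 [ 0.3508 -0.2872  0.0646]
gauge_grip 0.7 [ 0.4687 -0.288   0.0982]
gauge_grip 0.67 [ 0.4124 -0.1666  0.1273]
top bottle_centre 0.55 [0.4202 0.2186 0.0536]
top spool_centre 0.68 [ 0.6549 -0.2801  0.0337]
top gauge_grip 0.77 [ 0.4133 -0.165   0.1264]
top gauge_grip 0.7 [ 0.4697 -0.2851  0.0994]
top gauge_grip 0.49 [ 0.3479 -0.2861  0.0676]
top stand_mouth 0.75 [ 0.4698 -0.283   0.0621]
```

View pics/c7.png

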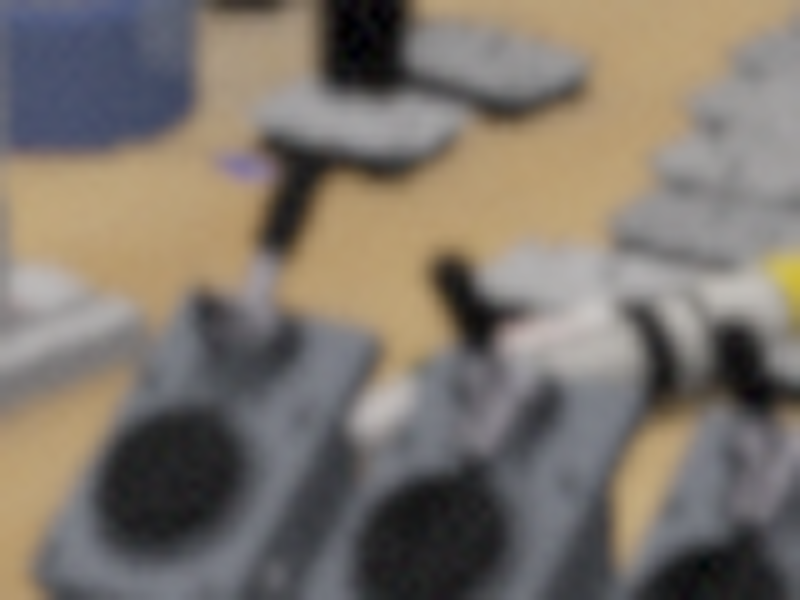

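View pics/c8.png

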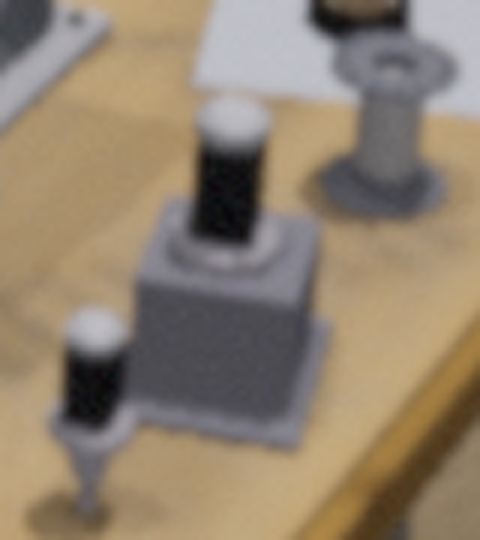

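```bash
python3 -m pendant '{"xyz":[[-0.01,-0.05,0.02],[-0.01,-0.05,0.02],[0,-0.05,0],[0,-0.05,0],[0,0,0],[0,0,0]],"turn":[0,0,0,0,0,0]}'
python3 - <<'E'
from h import *
o=readout.get_obs(); print(o['tool_pos'],o['force'])
shot('top','t25.png',(200,90,360,210),5); 
ex=np.array([np.cos(.07),np.sin(.07),0])
P=np.array([.668,.1575,.0965])
for a in (0,1.0,1.15,1.3):
    t=a-np.radians(33); w=P+.068*(np.sin(t)*ex+np.array([0,0,np.cos(t)])); q=proj('top',w); print(a,np.round((np.array(q)+.5-[200,90])*5))
E
```

```text
time_s: 41.95
tool_pos: [0.4857, -0.2036, 0.3194]
tool_rot: [-100.3, 88.8, -173.5]
force: [0.5, 0.8, 0.5]
grip_width: 0.0004
[ 0.48568577 -0.20362602  0.31940199] [0.46858629 0.82766327 0.48664579]
0 [203. 315.]
1.0 [193. 183.]
1.15 [194. 168.]
1.3 [196. 156.]
```

View pics/t25.png

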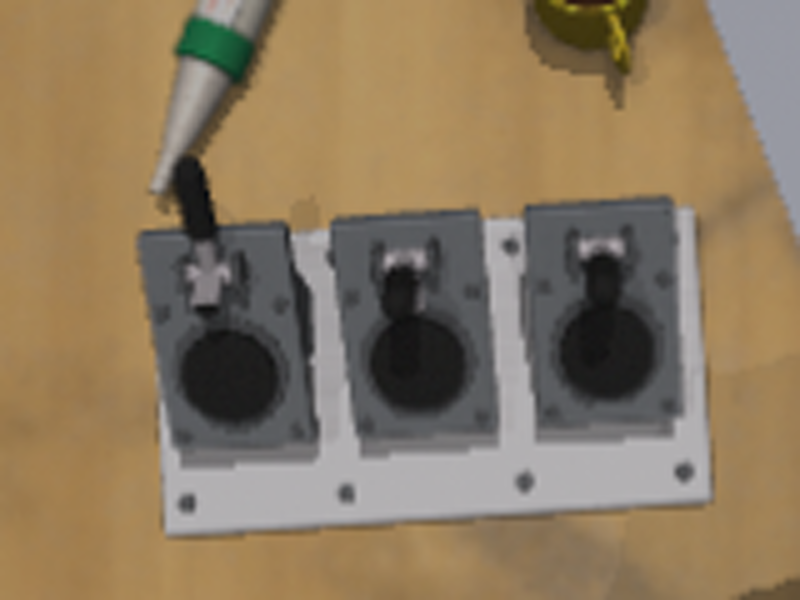

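Run:
```python
from cell import sign_off
print(sign_off())
```

```text
the job is handed in; nothing more can be done
None
```

I found the soft pad (the left one, seen from the robot), stood the gauge back in its stand, opened that pad's toggle and handed the job in at about 42 s. No verdict was reported.

**Tilting the gauge:** the gripper can only point straight down. I tilted the gauge in the jaws against the edge of the stand's hole, to about 33°. The first try slipped back to about 24°, so I repeated it.

**Pressing the pads:** forces are from the wrist reading. The pin travel in the table is that force divided by the spring rate; I could not read the ring on the pin.

| Pad | Force (N) | Pin travel (mm) | Stiffness (N/m) | Result |
|---|---|---|---|---|
| Right | 9.1 | about 10 | about 750 | firm |
| Middle | 8.8 | about 10 | about 850–920 | firm |
| Left | 7.9 | about 8.8 | about 460 | soft, gave about 8 mm |

**Last checks:**
- **Toggles:** in the top picture the left lever's tip is where full opening (about 1.3 rad) puts it. The middle and right levers look closed.
- **Gauge:** it looks upright with its collar down. The detector puts it 33–37 mm above the stand mouth (36 expected) and within about 3 mm sideways.
- **Bystanders:** the bottle and spool measure within about 4 mm of where they started.
- **Robot:** it touches nothing, with the tip at 0.32 m.

**What disagreed or is less certain:**
- **Tilt while pressing:** I judged it from picture overlays, which ranged from about 24° to 35°. The overlay on the left pad fitted best near 33°, good to about 5°.
- **Flipping the lever:** the fingers briefly pressed on the opened lever with about 8 N.

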